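# Set up mortar specimens on their test fixtures

### The job

Get the three mortar specimens ready for testing. Turn the swing tab fully aside, lift the steel bearing plate out of its storage frame and lay it squarely on the stand with the matching rectangular pad, then stand the round core upright in the middle of the plate; also set the cube squarely on its square seat and lay the long prism centrally across the two rollers. Set each thing down without dropping it, and leave everything released and at rest.

Things in the scene. Friction and masses are not known exactly. Their poses are not given: they have to be found in the camera images.
- tab (a joint): Angle of the dark steel swing tab on the storage frame (rad). About 0: the tab lies over the end of the bearing plate and holds it down. Growing = the tab turns anticlockwise seen from above; beyond 1.35 it is clear of the plate, stop at 1.9. Stiff enough to stay where it is left (about 0.04 N m).
- tab_pin (a point): Point on the black upright finger pin of the tab, 12 mm diameter, at the height to pinch it: 8 mm below the pin's top, 23 mm above the tab's top face. The pin stands free for 31 mm above the tab and is 30 mm from the tab's pivot; push or pinch it round the pivot.
- frame: Fixed storage frame of the bearing plate: grey base 148 x 86 x 10 mm, plinth top at 30 mm, aluminium end walls and corners up to 44 mm round the plate's ends (2 mm play), long sides open over the middle 70 mm. Origin: on the table under the plate's middle; z up, x along the plate's length to the tab's pivot at x = 66, y = 0 mm. At tab angle a the pin is at x = 66 - 30 cos a, y = -30 sin a, pinch height 74 mm.
- plate_mid (a point): Centre of the bearing plate: loose bright steel plate 96 (x) x 62 (y) x 14 (z) mm with a scribed circle on top, about 0.6 kg; it starts in the frame. Grasp it across its 62 mm width from above; fingers have 20 mm free below its underside both in the frame and on the stand, as the plinths are only 48 mm wide.
- cube_mid (a point): Centre of the grey mortar cube, 50 mm on a side, 0.28 kg, standing on the table; axes along its edges, z up.
- core_mid (a point): Centre of the round grey mortar core, 50 mm diameter, 80 mm high, 0.36 kg, standing upright on the table; z along its axis.
- prism_mid (a point): Centre of the long grey mortar prism, 160 (x) x 40 x 40 mm, 0.58 kg, lying on the table; x along its length.
- stand: Fixed stand for the bearing plate: grey base 130 x 92 x 10 mm with a raised plinth 80 (x) x 48 (y) mm with black rubber top, 34 mm above the table. Origin: on the table under its centre; x along the long side. The plate lies on it centred, long side along x, its centre then 41 mm above the table and the core's centre 88 mm above the table.
- cube_seat: Fixed seat for the cube: round grey base 110 mm across, 12 mm high, with a raised square bright steel platen 56 x 56 mm, top 32 mm above the table. Origin: on the table under its centre; x and y along the platen's edges.
- rollers: Fixed bending fixture for the prism: grey base 140 (x) x 60 (y) x 12 mm with two steel rollers, 12 mm diameter, 56 mm long, lying along y at x = -50 and +50 mm; their tops are 40 mm above the table. Origin: on the table under its centre. The prism lies across both rollers, its length along x, its middle over the origin.
Mind the look-alikes: they are no part of the job. What is shaped like the rollers but blue or purple is not meant.

How it is judged:
By the outcome, as a careful person would: the job done as asked, in the order asked, and still so for the second after the job is handed in, with the robot touching nothing.
It also fails if it takes over 125 s, if anything falls off the work surface, if the arm or the gripper's body presses on something with over 40 N, if the wrist force passes 120 N, or if a joint passes its speed limit or range.

### The arm

A 6-joint arm with a two-finger parallel gripper is mounted at the origin on the work surface. World frame = base frame: x ahead of the robot, y to its left, z up, the work surface at z = 0. Lengths are in mm, angles in rad, forces in N, time in s.
With the tool pointing down it reaches from about 350 to 975 mm from the base axis. Payload 7.1 kg.
Tool frame: the origin (TCP) lies midway between the tips of the shut fingers; the grasp point (between the pads) lies pinch_z behind it (pinch_z is the distance from the TCP to the grasp point, in mm); z points along the fingers, y is the line along which they close (so a half turn about z gives the same grasp; the last joint's range is limited). The gripper opens to 88 mm and grips with 3 to 60 N. Pads are 20 mm wide; open, the fingers measure 115 mm over their backs; the gripper's body (75 mm by 178 mm) begins 61 mm behind the grasp point.
Start: joints at [-1.328, 0.423, 1.63, -0, 1.089, -0.019], TCP at [161.781, -603.682, 222.675] pointing down, gripper open.
Joint ranges: [-3, 3], [-0.9, 2.11], [0.09, 2.58], [-1.31, 4.45], [0.11, 2.69], [-2.54, 2.54]. Speed limits (rad/s): [2.39, 2.39, 3.01, 3.14, 3.14, 3.14].

### API

Orientations are given as a rotation vector (axis times angle).
In Python, from workcell import get_obs, get_image, close_job, pinch_z gives the robot as it stands.
- The arm moves only by the tool jog_arm, never from a script. Its argument "commands" is a list of rows, each a list of 3 entries, a list of its own where there are three numbers: the gripper command: -1 is shut, 1 is fully open, values between are in proportion, then the shift along the tool's x, y, z as a fraction of full scale, then the turn, a rotation vector about the tool's x, y, z as a fraction of full scale. In form: [[gripper, [tx, ty, tz], [rx, ry, rz]], ...]. A call has 1 to 10 rows; each row shifts and turns the commanded pose from where the row before left it, along the tool's axes as they then stand; what a row does not reach is not made up. Full scale, the value 1, is 0.1 m for a shift and 45 degrees for a turn. A row lasts 1/10 s, in which the tool goes at most 50 mm and 8.59 degrees, less where a joint would pass 70% of its speed; a pose out of reach is approached as far as the arm can. A call with a number of a shift or a turn outside -1 to 1 is refused whole. A call with a gripper value outside its range is refused whole. The fingers move at their own pace and stop on an object; the grip force is fixed at half the most. Time passes only in rows, so rows that do not move let the fingers close. It gives the time, the measured TCP pose, the force, the opening and the grip force at its end, in the units of the state.
- get_obs(): the state, without advancing time (a new reading comes with each control period).
- get_image(name): name is "scene" or "top"; returns a dict with "image" (420x560x3 uint8, blue, green, red), "z_map" (420x560 float32, mm along the optical axis (not along the pixel's ray), 0 where there is no reading), "intrinsics" (3x3 intrinsics, pixels), "eye" and "orientation" of the camera in the world. Camera axes: x right, y down, z forward; pixel columns grow to the right and rows downward; lengths in mm; the calibration is good to about 2 mm. A picture is of the moment at which its call begins.
- close_job(): hands the job in; it is judged then, once.
The state is a dict: "t": time; "qpos": joint angles; "qvel": joint speeds; "joint_torque": joint torques, N m; "ee_pos": TCP position; "orientation": TCP orientation; "ft_force": force on the tool from outside, world axes, zero at the start; "moment": the same for the moment, N m; "width": finger opening in mm; "grasp_force": force on a finger pad.
Only numpy, scipy, OpenCV 4.12 (cv2) and the standard library are available. Lean on these libraries where they do the work, as an engineer would, in place of code of your own. Each camera call takes 0.05 s, during which the arm holds its last target. There are 200 camera calls.

## Working session

There is one attempt and no reset: what is moved stays moved. The work goes in short steps, Python scripts to look and compute and a tool call to move; the robot and the scene stay as the last step left them, time stands still between calls to the robot, and variables do not carry over. Pictures are saved under pics/ and viewed, at most 16 in all, crops included, and the job is handed in when it is done.

Besides the shell and the picture viewer there is one more tool, called after ">>>" in YAML: its name, and indented under it one key for each argument. jog_arm: Moves the arm, as the interface text tells. Its arguments: {"type":"object","properties":{"commands":{"type":"array","items":{"type":"array"}}},"required":["commands"]}

```bash
mkdir -p pics; ls
python3 - <<'E'
from workcell import *
import cv2,numpy as np
print(pinch_z if not callable(pinch_z) else pinch_z(), get_obs())
for n in("top","scene"):
    d=get_image(n); cv2.imwrite(f"pics/{n}0.png",d["image"]); np.savez(f"{n}0.npz",**d)
    print(n,d["intrinsics"],d["eye"],d["orientation"])
E
```

```text
pics
18.700000000000003 {'t': 0.0, 'qpos': array([-1.32797966e+00,  4.23776435e-01,  1.63066835e+00, -1.75527736e-05,
        1.08859892e+00, -1.89803120e-02]), 'qvel': array([-1.50078924e-03, -1.07297683e-03, -6.52067824e-04, -1.77183109e-03,
        6.82146143e-05, -1.39031930e-03]), 'joint_torque': array([ 1.56443137e-03, -5.44622576e+01, -2.73666286e+01,  6.43655215e-02,
        2.27767322e-02, -1.30658823e-04]), 'ee_pos': array([ 161.66255441, -603.17072967,  221.95041418]), 'orientation': array([-3.11328679e+00, -4.09881078e-01,  2.78701681e-04]), 'ft_force': array([-0.61466716,  0.40616975, -0.23875407]), 'moment': array([ 0.03730063, -0.0087444 ,  0.02835959]), 'grasp_force': 0.0, 'width': 88.07024681950897}
top [[421.72019804   0.         276.58244746]
 [  0.         421.72019804 208.11452126]
 [  0.           0.           1.        ]] [ 388.57649654   57.72713994 1251.49878816] [-2.15388012  2.18529177 -0.14526639]
scene [[498.77585931   0.         273.69534943]
 [  0.         498.77585931 211.71152756]
 [  0.           0.           1.        ]] [ 974.27569311 -650.4370828  1386.37269659] [-2.48051806 -0.73394199  0.23023009]
```

View pics/top0.png

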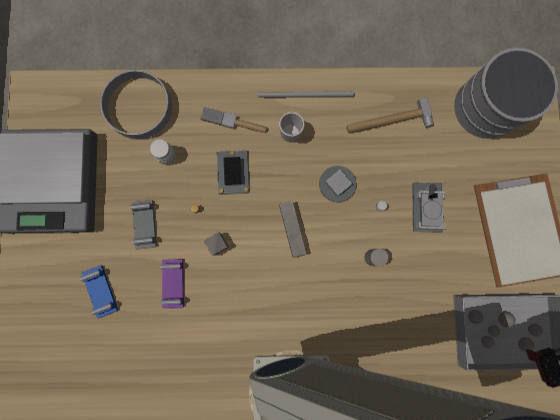

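View pics/scene0.png

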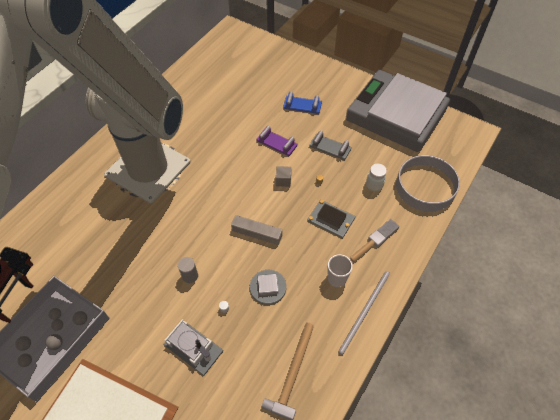

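Top view: the storage frame is at (430,207), the stand at (233,172), the cube seat at (338,184), the cube at (216,244), the core at (377,257) and the prism at (293,229). There are three roller fixtures: grey (144,224), blue (99,291) and purple (172,284). The grey one is meant, since blue and purple are excluded. I'll confirm in an enlarged crop.

```bash
cat > h.py <<'E'
import numpy as np,cv2
from scipy.spatial.transform import Rotation as R
def load(f): return dict(np.load(f))
def cloud(d):
    K=d["intrinsics"];z=d["z_map"];v,u=np.indices(z.shape)
    c=np.stack([(u-K[0,2])/K[0,0]*z,(v-K[1,2])/K[1,1]*z,z],-1)
    return c@R.from_rotvec(d["orientation"]).as_matrix().T+d["eye"]
def plane(d,uv,h):
    uv=np.atleast_2d(np.float64(uv));K=d["intrinsics"]
    r=np.c_[(uv-K[[0,1],[2,2]])/K[0,0],np.ones(len(uv))]@R.from_rotvec(d["orientation"]).as_matrix().T
    return (d["eye"]+r*((h-d["eye"][2])/r[:,2])[:,None])[:,:2]
def proj(d,p):
    c=(np.atleast_2d(p)-d["eye"])@R.from_rotvec(d["orientation"]).as_matrix();K=d["intrinsics"]
    return c[:,:2]/c[:,2:]*K[0,0]+K[[0,1],[2,2]]
E
python3 - <<'E'
from h import *
d=load("top0.npz");im=d["image"]
c=im[140:320,120:460];cv2.imwrite("pics/crop1.png",cv2.resize(c,None,fx=2.35,fy=2.35,interpolation=cv2.INTER_CUBIC))
for n in("top","scene"):
    d=load(n+"0.npz");P=cloud(d)
    print(n)
    if n=="top":
        ref={}
        boxes=dict(frame=(408,178,450,236),stand=(212,146,254,198),seat=(312,160,362,208),rollers=(126,194,164,254),cube=(200,228,234,260),core=(360,244,394,270),prism=(274,196,312,262))
    for k,(a,b,e,f) in boxes.items():
        if n=="top":
            Q=P[b:f,a:e].reshape(-1,3)
            ref[k]=Q[Q[:,2]>6][:,:2].mean(0)
        Q=P.reshape(-1,3);Q=Q[np.linalg.norm(Q[:,:2]-ref[k],axis=1)<95]
        Q=Q[(Q[:,2]>-10)&(Q[:,2]<120)]
        hi=Q[Q[:,2]>6]
        h,ed=np.histogram(Q[:,2],bins=np.arange(-10,110,4))
        print(k,ref[k].round(),dict((int(ed[i]),int(h[i])) for i in range(len(h)) if h[i]>8))
E
```

```text
top
frame [ 526. -405.] {-10: 40, -6: 593, -2: 827, 2: 216, 6: 277, 10: 125, 14: 25, 18: 11, 22: 12, 26: 20, 30: 34, 34: 58, 38: 303, 42: 392, 46: 84, 50: 30}
stand [641. 164.] {-10: 40, -6: 540, -2: 942, 2: 343, 6: 443, 10: 260, 14: 43, 26: 44, 30: 262, 34: 136}
seat [ 601. -145.] {-10: 50, -6: 701, -2: 1032, 2: 250, 6: 225, 10: 349, 14: 74, 22: 12, 26: 139, 30: 187, 34: 28}
rollers [489. 420.] {-10: 40, -6: 623, -2: 1226, 2: 329, 6: 235, 10: 393, 14: 111, 26: 16, 30: 50, 34: 96, 38: 81, 42: 9}
cube [429. 210.] {-10: 55, -6: 908, -2: 1588, 2: 356, 6: 11, 42: 27, 46: 196, 50: 92}
core [ 384. -237.] {-10: 76, -6: 989, -2: 1523, 2: 285, 6: 9, 26: 9, 46: 10, 70: 9, 74: 98, 78: 140, 82: 10}
prism [468.  -8.] {-10: 61, -6: 797, -2: 1291, 2: 250, 30: 13, 34: 286, 38: 389, 42: 78}
scene
frame [ 526. -405.] {-10: 27, -6: 425, -2: 897, 2: 454, 6: 289, 10: 242, 14: 46, 18: 11, 22: 19, 26: 18, 30: 23, 34: 49, 38: 225, 42: 429, 46: 201, 50: 56, 54: 16}
stand [641. 164.] {-10: 20, -6: 220, -2: 570, 2: 436, 6: 251, 10: 237, 14: 103, 18: 32, 22: 20, 26: 45, 30: 113, 34: 154, 38: 38}
seat [ 601. -145.] {-10: 33, -6: 360, -2: 912, 2: 515, 6: 218, 10: 281, 14: 157, 18: 29, 22: 12, 26: 68, 30: 173, 34: 87, 38: 10}
rollers [489. 420.] {-10: 26, -6: 203, -2: 474, 2: 333, 6: 150, 10: 182, 14: 124, 18: 33, 22: 13, 26: 14, 30: 32, 34: 40, 38: 42, 42: 20}
cube [429. 210.] {-10: 41, -6: 319, -2: 741, 2: 439, 6: 95, 10: 13, 14: 9, 18: 10, 22: 14, 26: 9, 30: 9, 34: 11, 42: 25, 46: 83, 50: 68, 54: 19}
core [ 384. -237.] {-10: 51, -6: 497, -2: 1155, 2: 562, 6: 71, 14: 12, 18: 14, 26: 10, 34: 14, 38: 13, 50: 15, 54: 12, 62: 11, 66: 11, 70: 17, 74: 49, 78: 110, 82: 43}
prism [468.  -8.] {-10: 26, -6: 334, -2: 706, 2: 425, 6: 80, 10: 33, 14: 37, 18: 29, 22: 34, 26: 27, 30: 37, 34: 144, 38: 279, 42: 136, 46: 23}
```

View pics/crop1.png

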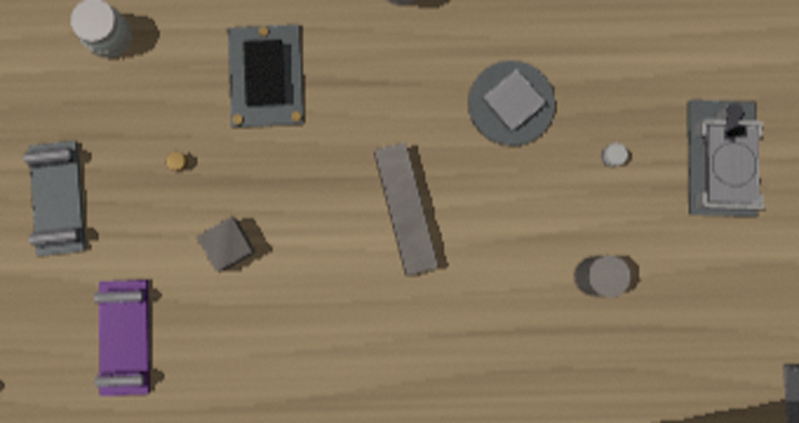

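The crop confirms it: the grey fixture at full-image (144,224) is the grey roller stand, and the purple one is separate. The tab's dark pin is at the frame's upper end, about (432,191). Now I'll fit poses from the height bands in both views.

```bash
cat > fit.py <<'E'
from h import *
ref=dict(frame=(526,-405),stand=(641,164),seat=(601,-145),rollers=(489,420),cube=(429,210),core=(384,-237),prism=(468,-8))
def blob(d,c,lo,hi,h,rad=95):
    P=cloud(d);m=(P[...,2]>lo)&(P[...,2]<hi)&(np.hypot(P[...,0]-c[0],P[...,1]-c[1])<rad)
    m=cv2.morphologyEx(m.astype(np.uint8),cv2.MORPH_OPEN,np.ones((2,2)))
    n,l,s,_=cv2.connectedComponentsWithStats(m);k=1+np.argmax(s[1:,4]);m=l==k
    v,u=np.nonzero(m);return plane(d,np.c_[u,v],h).astype(np.float32)
def show(k,d,lo,hi,h,rad=95):
    q=blob(d,ref[k],lo,hi,h,rad);(c,s,a)=cv2.minAreaRect(q)
    if s[0]<s[1]: s=s[::-1];a+=90
    print(k,(lo,hi),"n",len(q),"mean",q.mean(0).round(1),"rect",np.round(c,1),np.round(s,1),"long-axis deg",round((a+90)%180-90,1))
if __name__=="__main__":
    for n in("top","scene"):
        d=load(n+"0.npz");print(n)
        show("cube",d,40,62,50);show("core",d,68,92,80);show("prism",d,30,52,40)
        show("seat",d,24,44,32,45);show("stand",d,24,44,34);show("stand",d,7,44,10);show("seat",d,6,44,12)
        show("rollers",d,6,52,12);show("frame",d,34,52,44)
        show("frame",d,6,52,10)
        # rollers individually
        P=cloud(d);m=((P[...,2]>28)&(P[...,2]<50)&(np.hypot(P[...,0]-489,P[...,1]-420)<95)).astype(np.uint8)
        N,l,s,_=cv2.connectedComponentsWithStats(m)
        for i in range(1,N):
            if s[i,4]>15:
                v,u=np.nonzero(l==i);q=plane(d,np.c_[u,v],39);print(" roller",s[i,4],q.mean(0).round(1))
        # dark pin/tab
        g=d["image"].max(2);m=(P[...,2]>44)&(g<60)&(np.hypot(P[...,0]-526,P[...,1]+405)<90)
        v,u=np.nonzero(m);z=P[...,2][m]
        for a,u1,v1 in sorted(zip(z,u,v))[-12:]: print(int(a),u1,v1,plane(d,(u1,v1),74).round(),end="; ")
        print()
E
python3 fit.py
```

```text
top
cube (40, 62) n 318 mean [426.3 208.8] rect [426.5 208.6] [50.7 50.1] long-axis deg -61.0
core (68, 92) n 261 mean [ 381.4 -246.6] rect [ 381.  -246.8] [47.6 46.8] long-axis deg 89.1
prism (30, 52) n 765 mean [466.5 -12.1] rect [467.  -11.9] [158.5  40.1] long-axis deg 13.5
seat (24, 44) n 365 mean [ 601.3 -150.2] rect [ 601.3 -149.9] [57.4 55.7] long-axis deg -51.2
stand (24, 44) n 452 mean [639.9 162.1] rect [640.6 161.4] [80.7 46.8] long-axis deg -0.1
stand (7, 44) n 1035 mean [641.2 161.2] rect [640.7 161.9] [129.5  91.2] long-axis deg 2.2
seat (6, 44) n 1000 mean [ 601.5 -150.9] rect [ 602.  -151.2] [106.  105.1] long-axis deg -0.8
rollers (6, 52) n 992 mean [487.3 423.5] rect [487.8 425.5] [139.5  67.5] long-axis deg 4.7
frame (34, 52) n 809 mean [ 514.  -416.3] rect [ 523.3 -417. ] [124.8  72.6] long-axis deg -3.6
frame (6, 52) n 1307 mean [ 524.5 -419.9] rect [ 527.6 -421.5] [147.6  93.4] long-axis deg -3.1
 roller 122 [539.9 429.9]
 roller 124 [441.2 419.8]
81 434 197 [[ 552. -411.]]; 81 434 194 [[ 560. -412.]]; 81 435 196 [[ 555. -414.]]; 81 434 195 [[ 557. -412.]]; 82 
[... 841 characters left out ...]
6.8 105.1] long-axis deg -57.2
rollers (6, 52) n 575 mean [498.8 426.8] rect [498.7 434. ] [141.   85.7] long-axis deg 5.0
frame (34, 52) n 894 mean [ 524.4 -416.9] rect [ 525.5 -416.3] [111.5  74.1] long-axis deg -2.6
frame (6, 52) n 1525 mean [ 533.6 -416.5] rect [ 533.6 -416.1] [153.7  86.5] long-axis deg -2.3
 roller 72 [445.7 419.2]
 roller 74 [545.3 427.9]
72 198 345 [[ 562. -415.]]; 74 199 343 [[ 561. -409.]]; 77 198 344 [[ 560. -413.]]; 81 197 344 [[ 558. -414.]]; 81 197 343 [[ 556. -412.]]; 82 197 341 [[ 553. -408.]]; 83 198 343 [[ 559. -411.]]; 84 196 343 [[ 554. -414.]]; 85 198 341 [[ 555. -407.]]; 87 197 342 [[ 555. -410.]]; 89 196 341 [[ 551. -409.]]; 90 198 342 [[ 557. -409.]];
```

The two views disagree by about 11 mm in x everywhere, which is more than the stated 2 mm. I'll check both against the robot itself: the gripper and the base plate.

Run:
```python
from h import *
tcp=np.array([161.66,-603.17,221.95]);Rm=R.from_rotvec([-3.11328679e+00,-4.09881078e-01,2.787e-4]).as_matrix()
fing=[tcp+Rm@np.array([0,s*50,-z]) for s in(-1,1) for z in(0,18.7)]
out=[]
for n,w in(("top",(300,420,440,560)),("scene",(225,345,0,140))):
    d=load(n+"0.npz");P=cloud(d)
    m=(abs(P[...,2])<15)&(P[...,0]>350)&(P[...,0]<650)&(abs(P[...,1])<450)
    q=P[m];A=np.c_[q[:,:2],np.ones(len(q))];c=np.linalg.lstsq(A,q[:,2],rcond=None)[0]
    r=abs(q[:,2]-A@c)<4;c=np.linalg.lstsq(A[r],q[r,2],rcond=None)[0];print(n,"table plane",c.round(4))
    im=d["image"].copy()
    for p in proj(d,fing): print(n,p.round(1));cv2.circle(im,tuple(np.int32(p*16)),20,(0,255,0),-1,shift=4)
    b=[(0,0,0),(100,0,0),(0,100,0),(0,-100,0)]
    a=im[w[0]:w[1],w[2]:min(w[3],560)]
    out.append(cv2.resize(np.pad(a,((0,120-a.shape[0]),(0,140-a.shape[1]),(0,0))),(400,343),interpolation=cv2.INTER_CUBIC))
    for p in proj(d,b): cv2.circle(im,tuple(np.int32(p*16)),20,(0,255,0),-1,shift=4)
    y,x=(345,235) if n=="top" else(120,85)
    a=im[y:y+75,x:x+120];out.append(cv2.resize(a,(400,250),interpolation=cv2.INTER_CUBIC))
cv2.imwrite("pics/chk.png",np.hstack([np.vstack(out[:2]),np.vstack(out[2:])]))
```

```text
top table plane [ 2.6000e-03  1.0000e-03 -1.9748e+00]
top [527.8 354.7]
top [532.6 356.5]
top [566.7 342.7]
top [572.2 344.3]
scene table plane [ 0.0043  0.0013 -1.2622]
scene [ 28.1 285.1]
scene [ 25. 282.]
scene [  5.1 320.9]
scene [  1.5 318.1]
```

View pics/chk.png

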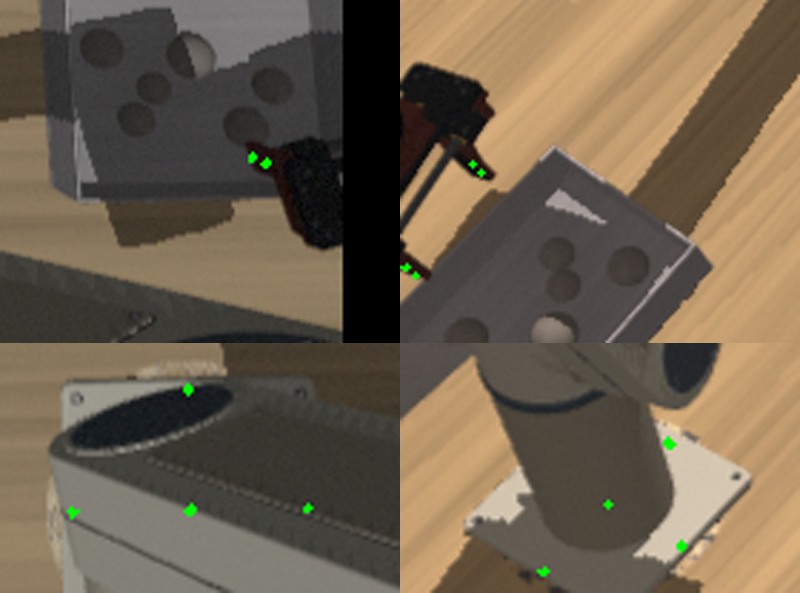

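The base plate and fingertips line up in the top view. In the scene view the projected tips sit about 3.5 px off, which is roughly 10 mm in x. So I'll trust top and use scene with x shifted by about -10.7 mm. Next I'll refine the frame, rollers and angles by colour contour.

Run:
```python
from h import *
d=load("top0.npz");s=load("scene0.npz");s["eye"]=s["eye"]+np.array([-10.7,0,0])
a=cv2.resize(d["image"][170:245,400:460],(480,600),interpolation=cv2.INTER_CUBIC)
b=cv2.resize(s["image"][310:385,160:200+30],(320,343),interpolation=cv2.INTER_CUBIC)
cv2.imwrite("pics/frame.png",np.hstack([a,np.pad(b,((0,257),(0,0),(0,0)))]))
print("circle ctr @44",plane(d,(432.3,210.2),44).round(1))
# table-unlike mask: low saturation grey for fixtures and cube
for n,c in(("top",d),("scene",s)):
    hsv=cv2.cvtColor(c["image"],cv2.COLOR_BGR2HSV);P=cloud(c)
    for k,(x,y),r,lo,hi,h in(("rollerbase",(488,425),80,5,25,12),("framebase",(523,-417),95,5,22,10),("cube",(426,209),45,38,64,50),("plat",(601,-150),45,22,44,32),("standpl",(640,161),70,22,46,34),("standbase",(640,161),85,5,46,10)):
        m=((P[...,2]>lo)&(P[...,2]<hi)&(np.hypot(P[...,0]-x,P[...,1]-y)<r)&(hsv[...,1]<75)).astype(np.uint8)
        v,u=np.nonzero(cv2.morphologyEx(m,cv2.MORPH_OPEN,np.ones((2,2))))
        q=plane(c,np.c_[u,v],h).astype(np.float32);t=cv2.minAreaRect(q);print(n,k,len(q),np.round(t[0],1),np.round(t[1],1),round(t[2],1))
    m=((P[...,2]>38)&(P[...,2]<52)&(np.hypot(P[...,0]-523,P[...,1]+417)<70)&(hsv[...,2]>115)).astype(np.uint8)
    v,u=np.nonzero(m);q=plane(c,np.c_[u,v],44).astype(np.float32);t=cv2.minAreaRect(q);print("bright frame top",len(q),q.mean(0),np.round(t[0],1),np.round(t[1],1),round(t[2],1))
print("tcp scene?",proj(s,[[161.66,-603.17,221.95]]))
```

```text
circle ctr @44 [[ 517.3 -415.9]]
top rollerbase 743 [488.4 422.1] [139.   61.3] 5.4
top framebase 420 [ 527.9 -417.1] [ 84.5 147.4] 86.9
top cube 319 [426.3 208.5] [50.5 50.7] 29.0
top plat 366 [ 601.3 -149.9] [55.7 57.4] 38.8
top standpl 456 [640.5 161.4] [46.8 80.8] 89.9
top standbase 1188 [641.1 162. ] [128.1  92.4] 0.0
bright frame top 598 [ 514.5727  -415.12823] [ 518.8 -413.8] [ 73.2 107.1] 86.8
scene rollerbase 414 [489.6 422.2] [139.6  65.2] 5.8
scene framebase 552 [ 527.  -416.4] [ 85.8 147.4] 87.3
scene cube 184 [428.1 206.8] [47.1 50.2] 32.7
scene plat 346 [ 601.6 -150.8] [55.8 60. ] 38.1
scene standpl 156 [641.  160.8] [81.9 55. ] 0.9
scene standbase 698 [641.4 162.5] [128.3  93.8] 2.1
bright frame top 783 [ 507.5184 -415.8777] [ 509.8 -415.7] [ 73.6 109.4] 87.9
tcp scene? [[ 19.77742852 304.78505175]]
```

View pics/frame.png

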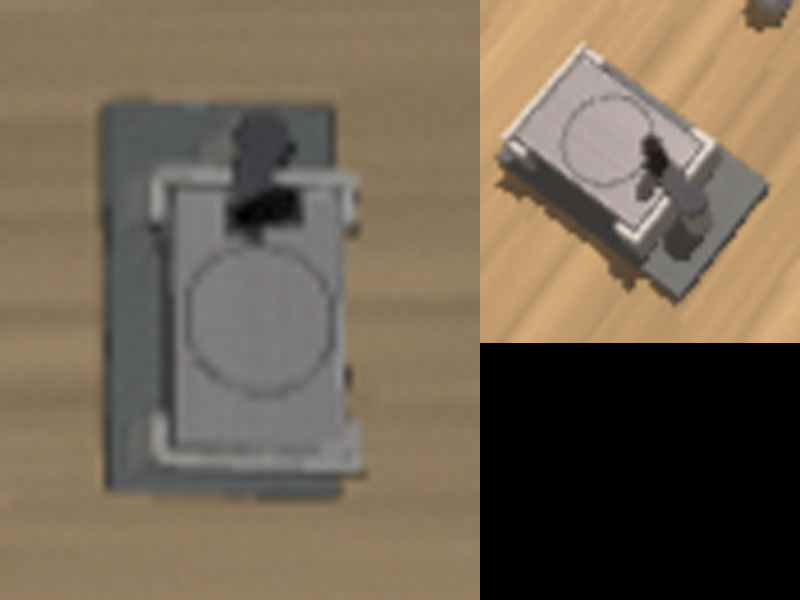

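Frame: origin about (517,-416) with yaw about -3°, from the scribed circle at crop (260,322). The pivot boss is at crop (265,138) and the pin at about (265,205), so the pin is near world (553,-417). The sizes agree: base 147x85, platen 56x57.

```bash
cat > go.py <<'E'
# usage: go.py x y z jawdeg [yawtol]: prints tool-axis shifts after the yaw turn, fraction units
import sys,numpy as np
from scipy.spatial.transform import Rotation as R
from workcell import get_obs
o=get_obs();x,y,z,j=map(float,sys.argv[1:5])
M=R.from_rotvec(o["orientation"]).as_matrix();jaw=np.degrees(np.arctan2(M[1,1],M[0,1]))
T=np.deg2rad(j);Y=np.array([np.cos(T),np.sin(T)]);X=np.array([-Y[1],Y[0]])
d=np.array([x,y,z])-o["ee_pos"]
r=-((j-jaw+180)%360-180)
print("t",round(o["t"],1),"pos",o["ee_pos"].round(1),"jaw",round(jaw,1),"tilt",np.degrees(np.arccos(-M[2,2])).round(2),"w",round(o["width"],1),"q1,q6",o["qpos"][[0,5]].round(2))
print("turn rz total",round(r/45,3),"| tx,ty,tz total",np.round([d[:2]@X/100,d[:2]@Y/100,-d[2]/100],3))
E
python3 go.py 553.5 -417 150 -93
```

```text
t 0.1 pos [ 161.7 -603.2  222. ] jaw -75.0 tilt 0.08 w 88.1 q1,q6 [-1.33 -0.02]
turn rz total 0.4 | tx,ty,tz total [ 3.816 -2.065  0.72 ]
```

>>> jog_arm:
  commands:
    - [1,[0,0,0],[0,0,0.134]]
    - [1,[0,0,0],[0,0,0.133]]
    - [1,[0,0,0],[0,0,0.133]]
    - [1,[0.3,-0.16,0],[0,0,0]]
    - [1,[0.35,-0.19,0],[0,0,0]]
    - [1,[0.35,-0.19,0],[0,0,0]]
    - [1,[0.35,-0.19,0],[0,0,0]]
    - [1,[0.35,-0.19,0],[0,0,0]]
    - [1,[0.35,-0.19,0],[0,0,0]]
    - [1,[0.35,-0.19,0],[0,0,0]]

```text
t: 1.1
ee_pos: [409.5, -485.4, 222.3]
orientation: [-3.14, 0.082, 0.001]
ft_force: [0.5, 0.9, -0.7]
width: 88.1
grasp_force: 0.0
```

```bash
python3 go.py 553.5 -417 120 -93
```

```text
t 1.1 pos [ 409.5 -485.4  222.3] jaw -93.0 tilt 0.04 w 88.1 q1,q6 [-0.89  0.73]
turn rz total -0.0 | tx,ty,tz total [ 1.403 -0.758  1.023]
```

>>> jog_arm:
  commands:
    - [1,[0.28,-0.15,0.1],[0,0,0]]
    - [1,[0.28,-0.15,0.2],[0,0,0]]
    - [1,[0.28,-0.15,0.2],[0,0,0]]
    - [1,[0.28,-0.15,0.25],[0,0,0]]
    - [1,[0.28,-0.16,0.27],[0,0,0]]
    - [1,[0,0,0],[0,0,0]]

```text
t: 1.7
ee_pos: [552.9, -414.0, 116.0]
orientation: [-3.136, 0.077, 0.007]
ft_force: [-0.3, -0.0, -0.6]
width: 87.7
grasp_force: 0.0
```

```bash
python3 go.py 553.5 -417 55.5 -93;python3 - <<'E'
from h import *
from workcell import get_image
o=[]
for n,(a,b,c,e) in dict(top=(150,250,380,500),scene=(290,390,150,270)).items():
    d=get_image(n);o.append(cv2.resize(d["image"][a:b,c:e],(400,333),interpolation=cv2.INTER_CUBIC))
cv2.imwrite("pics/p1.png",np.hstack(o))
E
```

```text
t 1.7 pos [ 552.9 -414.   116. ] jaw -92.8 tilt 0.37 w 87.7 q1,q6 [-0.66  0.96]
turn rz total 0.004 | tx,ty,tz total [0.008 0.029 0.605]
```

View pics/p1.png

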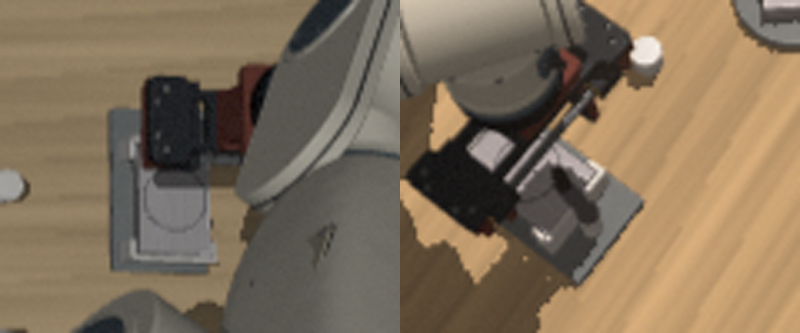

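The gripper sits over the frame, with the pin at right-crop (562,180) between the fingers. I'll descend and pinch.

>>> jog_arm:
  commands:
    - [1,[0.01,0.03,0.2],[0,0,0]]
    - [1,[0,0,0.25],[0,0,0]]
    - [1,[0,0,0.1],[0,0,0]]
    - [1,[0,0,0],[0,0,0]]
    - [-1,[0,0,0],[0,0,0]]
    - [-1,[0,0,0],[0,0,0]]
    - [-1,[0,0,0],[0,0,0]]
    - [-1,[0,0,0],[0,0,0]]
    - [-1,[0,0,0],[0,0,0]]
    - [-1,[0,0,0],[0,0,0]]

```text
t: 2.8
ee_pos: [553.0, -420.9, 65.9]
orientation: [3.14, -0.082, 0.0]
ft_force: [0.2, 0.4, 0.5]
width: 43.1
grasp_force: 0.0
```

```bash
python3 go.py 553.5 -417 55.5 -93
```

```text
t 2.8 pos [ 553.  -420.9   65.9] jaw -93.0 tilt 0.02 w 43.1 q1,q6 [-0.67  0.96]
turn rz total 0.0 | tx,ty,tz total [ 0.003 -0.039  0.104]
```

>>> jog_arm:
  commands:
    - [-1,[0,-0.03,0.09],[0,0,0]]
    - [-1,[0,0,0],[0,0,0]]
    - [-1,[0,0,0],[0,0,0]]
    - [-1,[0,0,0],[0,0,0]]
    - [-1,[0,0,0],[0,0,0]]
    - [-1,[0,0,0],[0,0,0]]
    - [-1,[0,0,0],[0,0,0]]

```text
t: 3.5
ee_pos: [552.3, -417.3, 56.1]
orientation: [-3.139, 0.082, 0.003]
ft_force: [-3.4, 2.9, -3.9]
width: 11.2
grasp_force: 30.0
```

```bash
python3 go.py 553.5 -417 55.5 -93
python3 - <<'E'
import numpy as np
th=np.deg2rad(-3)
for a in np.arange(-.1,1.95,.2):
    x,y=66-30*np.cos(a),-30*np.sin(a);print(round(a,1),round(517+x*np.cos(th)-y*np.sin(th),1),round(-416.2+x*np.sin(th)+y*np.cos(th),1), "tool tx,ty:",round(x/100,3),round(-y/100,3))
E
```

```text
t 3.5 pos [ 552.3 -417.3   56.1] jaw -93.0 tilt 0.12 w 11.2 q1,q6 [-0.66  0.96]
turn rz total 0.0 | tx,ty,tz total [ 0.012 -0.003  0.006]
-0.1 553.3 -415.1 tool tx,ty: 0.361 -0.03
0.1 552.9 -421.1 tool tx,ty: 0.361 0.03
0.3 553.8 -427.0 tool tx,ty: 0.373 0.089
0.5 555.9 -432.6 tool tx,ty: 0.397 0.144
0.7 559.0 -437.8 tool tx,ty: 0.431 0.193
0.9 563.1 -442.1 tool tx,ty: 0.474 0.235
1.1 567.9 -445.6 tool tx,ty: 0.524 0.267
1.3 573.4 -448.1 tool tx,ty: 0.58 0.289
1.5 579.2 -449.4 tool tx,ty: 0.639 0.299
1.7 585.2 -449.6 tool tx,ty: 0.699 0.297
1.9 591.1 -448.5 tool tx,ty: 0.757 0.284
```

>>> jog_arm:
  commands:
    - [-1,[0.006,0.06,0],[0,0,0]]
    - [-1,[0.018,0.057,0],[0,0,0]]
    - [-1,[0.028,0.053,0],[0,0,0]]
    - [-1,[0.039,0.046,0],[0,0,0]]
    - [-1,[0.047,0.037,0],[0,0,0]]
    - [-1,[0.053,0.027,0],[0,0,0]]
    - [-1,[0.058,0.016,0],[0,0,0]]
    - [-1,[0.06,0.004,0],[0,0,0]]
    - [-1,[0.062,-0.008,0],[0,0,0]]
    - [-1,[0.015,-0.003,0],[0,0,0]]

```text
t: 4.5
ee_pos: [589.1, -449.0, 56.3]
orientation: [-3.14, 0.081, 0.004]
ft_force: [-7.9, -0.1, 0.6]
width: 11.5
grasp_force: 30.0
```

>>> jog_arm:
  commands:
    - [-1,[0,0,0],[0,0,0]]
    - [-1,[0,0,0],[0,0,0]]

```text
t: 4.7
ee_pos: [589.1, -449.0, 56.3]
orientation: [-3.14, 0.082, 0.003]
ft_force: [-5.0, 1.1, -2.2]
width: 11.3
grasp_force: 30.0
```

```bash
python3 go.py 589 -449 56 -93
```

```text
t 4.7 pos [ 589.1 -449.    56.3] jaw -93.0 tilt 0.11 w 11.3 q1,q6 [-0.67  0.96]
turn rz total 0.0 | tx,ty,tz total [-0.001  0.     0.003]
```

>>> jog_arm:
  commands:
    - [1,[0,0,0],[0,0,0]]
    - [1,[0,0,0],[0,0,0]]
    - [1,[0,0,0],[0,0,0]]
    - [1,[0,0,-0.2],[0,0,0]]
    - [1,[0,0,-0.3],[0,0,0]]
    - [1,[-0.25,-0.1,-0.2],[0,0,0]]
    - [1,[-0.25,-0.1,0],[0,0,0]]
    - [1,[-0.24,-0.1,0],[0,0,0]]
    - [1,[0,0,0],[0,0,0]]
    - [1,[0,0,0],[0,0,0]]

```text
t: 5.7
ee_pos: [518.7, -415.7, 128.6]
orientation: [3.139, -0.083, 0.004]
ft_force: [1.0, 0.2, -0.2]
width: 86.7
grasp_force: 0.0
```

```bash
python3 go.py 517 -416.2 80 -93;python3 - <<'E'
from h import *
from workcell import get_image
d=get_image("scene");np.savez("s1.npz",**d);cv2.imwrite("pics/p2.png",cv2.resize(d["image"][290:390,140:270],(780,600),interpolation=cv2.INTER_CUBIC))
d["eye"]=d["eye"]+[-10.7,0,0];print(((proj(d,[[517,-416.2,44],[588,-449,82]])-[140,290])*6).round())
E
```

```text
t 5.7 pos [ 518.7 -415.7  128.6] jaw -93.0 tilt 0.17 w 86.7 q1,q6 [-0.69  0.93]
turn rz total -0.0 | tx,ty,tz total [-0.016  0.006  0.486]
[[296. 312.]
 [364. 434.]]
```

View pics/p2.png

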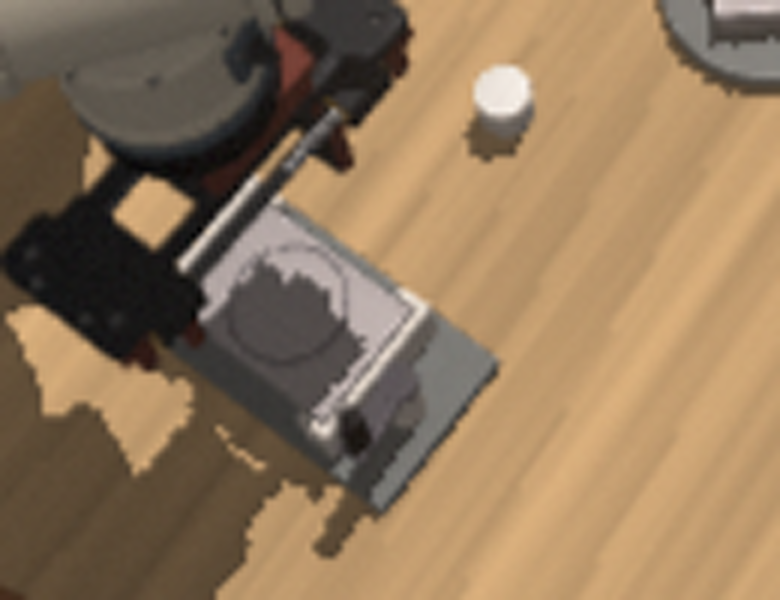

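The tab is clear of the plate: pin at (352,430), expected (364,434). The circle is centred near (290,303). I'll descend and grasp the plate.

>>> jog_arm:
  commands:
    - [1,[-0.016,0,0.2],[0,0,0]]
    - [1,[0,0,0.3],[0,0,0]]
    - [1,[0,0,0.3],[0,0,0]]
    - [1,[0,0,0.2],[0,0,0]]
    - [1,[0,0,0.1],[0,0,0]]
    - [1,[0,0,0],[0,0,0]]
    - [1,[0,0,0],[0,0,0]]
    - [-1,[0,0,0],[0,0,0]]
    - [-1,[0,0,0],[0,0,0]]
    - [-1,[0,0,0],[0,0,0]]

```text
t: 6.75
ee_pos: [516.6, -415.2, 17.7]
orientation: [3.14, -0.082, 0.002]
ft_force: [-0.0, -0.2, -0.0]
width: 67.5
grasp_force: 0.0
```

>>> jog_arm:
  commands:
    - [-1,[0,0,0],[0,0,0]]
    - [-1,[0,0,0],[0,0,0]]
    - [-1,[0,0,0],[0,0,0]]

```text
t: 7.05
ee_pos: [516.5, -415.4, 17.5]
orientation: [3.14, -0.082, 0.001]
ft_force: [-1.1, -1.3, 6.3]
width: 61.6
grasp_force: 30.0
```

```bash
python3 go.py 517 -416.2 18.3 -93
```

```text
t 7.0 pos [ 516.5 -415.4   17.5] jaw -93.0 tilt 0.07 w 61.6 q1,q6 [-0.7   0.93]
turn rz total 0.0 | tx,ty,tz total [ 0.005  0.008 -0.008]
```

>>> jog_arm:
  commands:
    - [-1,[0,0,-0.05],[0,0,0]]
    - [-1,[0,0,-0.1],[0,0,0]]
    - [-1,[0,0,-0.15],[0,0,0]]
    - [-1,[0,0,-0.3],[0,0,0]]
    - [-1,[0,0,-0.3],[0,0,0]]
    - [-1,[0,0,-0.3],[0,0,0]]
    - [-1,[0,0,-0.2],[0,0,0]]
    - [-1,[0,0,0],[0,0,0]]
    - [-1,[0,0,0],[0,0,0]]

```text
t: 7.95
ee_pos: [515.9, -414.5, 156.9]
orientation: [-3.141, 0.082, -0.0]
ft_force: [-0.5, -0.1, -5.8]
width: 61.9
grasp_force: 30.0
```

```bash
python3 go.py 640.8 161.7 160 -88.5
```

```text
t 8.0 pos [ 515.9 -414.5  156.9] jaw -93.0 tilt 0.01 w 61.9 q1,q6 [-0.69  0.93]
turn rz total -0.1 | tx,ty,tz total [ 1.399 -5.728 -0.031]
```

>>> jog_arm:
  commands:
    - [-1,[0,0,0],[0,0,-0.05]]
    - [-1,[0,0,0],[0,0,-0.04]]
    - [-1,[0.05,-0.2,0],[0,0,0]]
    - [-1,[0.1,-0.4,0],[0,0,0]]
    - [-1,[0.1,-0.4,0],[0,0,0]]
    - [-1,[0.1,-0.4,0],[0,0,0]]
    - [-1,[0.1,-0.4,0],[0,0,0]]
    - [-1,[0.1,-0.4,0],[0,0,0]]
    - [-1,[0.1,-0.4,0],[0,0,0]]
    - [-1,[0.1,-0.4,0],[0,0,0]]

```text
t: 8.95
ee_pos: [584.5, -110.9, 155.2]
orientation: [-3.141, -0.028, 0.004]
ft_force: [1.4, -0.2, -5.9]
width: 61.7
grasp_force: 30.0
```

```bash
python3 - <<'E'
from h import *
# angles by line fits on mask boundaries: pixel contour points put on their plane, grouped by side
def ang(d,c,r,lo,hi,h,L,W,a0,ctr,dark=False):
    P=cloud(d);hsv=cv2.cvtColor(d["image"],cv2.COLOR_BGR2HSV)
    m=((P[...,2]>lo)&(P[...,2]<hi)&(np.hypot(P[...,0]-c[0],P[...,1]-c[1])<r)&(hsv[...,1]<90)).astype(np.uint8)
    if dark: m&=(hsv[...,2]<45)
    k=max(cv2.findContours(m,cv2.RETR_EXTERNAL,cv2.CHAIN_APPROX_NONE)[0],key=cv2.contourArea)[:,0]
    q=plane(d,k,h);t=np.deg2rad(a0);l=(q-ctr)@np.array([[np.cos(t),-np.sin(t)],[np.sin(t),np.cos(t)]])
    out=[]
    for ax,s,half,oth in((1,1,W/2,L/2),(1,-1,W/2,L/2),(0,1,L/2,W/2),(0,-1,L/2,W/2)):
        g=l[(abs(l[:,ax]*s-half)<6)&(abs(l[:,1-ax])<oth-7)]
        if len(g)<6: out.append(None);continue
        p=np.polyfit(g[:,1-ax],g[:,ax],1);out.append((len(g),round(a0+np.degrees(np.arctan(p[0]))*(1 if ax else -1),1),round(p[1],1)))
    print(out)
for n in("top","scene"):
    d=load(n+"0.npz")
    if n=="scene":d["eye"]=d["eye"]+[-10.7,0,0]
    print(n)
    ang(d,(640,161),85,5,46,10,130,92,1.5,(641,162));ang(d,(640,161),70,22,50,34,80,48,1,(640.6,161.4),True)
    ang(d,(426,209),45,38,64,50,50,50,29,(426.4,208.6));ang(d,(601,-150),45,22,44,32,56,56,38.8,(601.3,-150))
    ang(d,(467,-12),95,30,55,40,160,40,13.5,(467,-12));ang(d,(489,422),90,5,25,12,140,60,5.5,(488.5,422.2))
E
python3 go.py 640.8 161.7 160 -89
```

```text
top
[(38, np.float64(2.4), np.float64(47.5)), (35, np.float64(1.9), np.float64(-41.6)), (26, np.float64(2.7), np.float64(65.4)), (22, np.float64(2.2), np.float64(-60.8))]
[(22, np.float64(3.5), np.float64(25.3)), (18, np.float64(2.7), np.float64(-19.6)), (12, np.float64(6.5), np.float64(42.1)), (12, np.float64(5.0), np.float64(-36.4))]
[(12, np.float64(29.0), np.float64(25.4)), (11, np.float64(28.9), np.float64(-23.3)), (11, np.float64(28.6), np.float64(27.9)), (10, np.float64(27.4), np.float64(-20.2))]
[(11, np.float64(37.8), np.float64(28.0)), (10, np.float64(38.8), np.float64(-27.3)), (10, np.float64(38.7), np.float64(31.1)), (9, np.float64(39.5), np.float64(-22.8))]
[(50, np.float64(13.4), np.float64(20.9)), (50, np.float64(13.4), np.float64(-16.5)), (9, np.float64(12.6), np.float64(81.9)), (6, np.float64(13.3), np.float64(-74.8))]
[(37, np.float64(5.6), np.float64(31.2)), (43, np.float64(5.6), np.float64(-26.1)), (28, np.float64(7.3), np.float64(69.3)), (16, np.float64(4.5), np.float64(-65.8))]
scene
[(37, np.float64(2.3), np.float64(47.1)), (29, np.float64(1.5), np.float64(-42.4)), (9, np.float64(2.0), np.float64(59.7)), (21, np.float64(2.9), np.float64(-66.7))]
t 8.9 pos [ 584.5 -110.9  155.2] jaw -89.0 tilt 0.17 w 61.7 q1,q6 [-0.21  1.34]
turn rz total 0.001 | tx,ty,tz total [ 0.61  -2.716 -0.048]Traceback (most recent call last):
  File "<stdin>", line 19, in <module>
  File "<stdin>", line 7, in ang
ValueError: max() iterable argument is empty
```

The 2x2 opening shifted my earlier masks by one pixel, about 3 mm. The contour fits are right, so I'll redo all the centres with them and test against the frame, where the gripped plate fixed y at about -415.

```bash
cat > edge.py <<'E'
from h import *
def ang(d,name,r,lo,hi,h,L,W,a0,ctr,sat=90):
    P=cloud(d);hsv=cv2.cvtColor(d["image"],cv2.COLOR_BGR2HSV);ctr=np.array(ctr,float)
    m=((P[...,2]>lo)&(P[...,2]<hi)&(np.hypot(P[...,0]-ctr[0],P[...,1]-ctr[1])<r)&(hsv[...,1]<sat)).astype(np.uint8)
    k=max(cv2.findContours(m,cv2.RETR_EXTERNAL,cv2.CHAIN_APPROX_NONE)[0],key=cv2.contourArea)[:,0]
    q=plane(d,k,h);t=np.deg2rad(a0);Rt=np.array([[np.cos(t),-np.sin(t)],[np.sin(t),np.cos(t)]]);l=(q-ctr)@Rt
    A=[];off=np.zeros(2);S=[]
    for ax,half,oth in((1,W/2,L/2),(0,L/2,W/2)):
        e=[]
        for s in(1,-1):
            g=l[(abs(l[:,ax]*s-half)<7)&(abs(l[:,1-ax])<oth-7)]
            p=np.polyfit(g[:,1-ax],g[:,ax],1);e.append(p[1]);A.append(round(a0+np.degrees(np.arctan(p[0]))*(1 if ax else -1),1))
        off[ax]=sum(e)/2;S.append(round(e[0]-e[1],1))
    print(name,"ctr",(ctr+Rt@off).round(1),"W,L",S,"angles",A)
E
python3 - <<'E'
from edge import *
for n in("top","scene"):
    d=load(n+"0.npz")
    if n=="scene":d["eye"]=d["eye"]+[-10.7,0,0]
    print(n)
    for a in(("stand",85,5,46,10,130,92,2,(643,165)),("cube",45,38,64,50,50,50,29,(429,211)),("seat",45,22,44,32,56,56,38.8,(603,-148)),("prism",95,30,55,40,160,40,13.5,(469,-10)),("rollers",90,5,25,12,140,60,5.5,(490,424)),("framebase",105,5,22,10,148,86,-3,(530,-414))):
        try: ang(d,*a)
        except Exception as e: print(a[0],e)
    P=cloud(d);m=(P[...,2]>66)&(P[...,2]<95)&(np.hypot(P[...,0]-385,P[...,1]+245)<40)
    v,u=np.nonzero(m);q=plane(d,np.c_[u,v],80).astype(np.float32);print("core",np.round(cv2.minEnclosingCircle(q),1) if 0 else cv2.minEnclosingCircle(q))
E
```

```text
top
stand ctr [643.4 165.2] W,L [np.float64(88.6), np.float64(125.8)] angles [np.float64(2.3), np.float64(2.6), np.float64(2.6), np.float64(2.4)]
cube ctr [429.3 211.4] W,L [np.float64(48.6), np.float64(48.0)] angles [np.float64(29.1), np.float64(29.7), np.float64(28.6), np.float64(25.9)]
seat ctr [ 604.4 -147.1] W,L [np.float64(55.1), np.float64(53.8)] angles [np.float64(37.8), np.float64(39.4), np.float64(39.0), np.float64(39.9)]
prism ctr [470.2  -9. ] W,L [np.float64(37.4), np.float64(156.1)] angles [np.float64(13.4), np.float64(13.5), np.float64(12.6), np.float64(12.0)]
rollers ctr [490.  424.9] W,L [np.float64(57.2), np.float64(135.0)] angles [np.float64(5.6), np.float64(5.6), np.float64(6.8), np.float64(4.5)]
framebase ctr [ 530.7 -414.1] W,L [np.float64(81.5), np.float64(143.3)] angles [np.float64(-2.5), np.float64(-2.7), np.float64(-1.8), np.float64(-3.8)]
core ((383.2931213378906, -243.2537384033203), 25.883588790893555)
scene
stand ctr [638.1 164.8] W,L [np.float64(88.9), np.float64(125.9)] angles [np.float64(1.5), np.float64(2.0), np.float64(2.3), np.float64(3.1)]
cube expected non-empty vector for x
seat ctr [ 597.1 -149.1] W,L [np.float64(56.3), np.float64(53.7)] angles [np.float64(38.0), np.float64(41.5), np.float64(38.9), np.float64(40.2)]
prism ctr [462.7 -11.2] W,L [np.float64(40.8), np.float64(159.5)] angles [np.float64(12.7), np.float64(13.6), np.float64(13.7), np.float64(12.1)]
rollers ctr [484.6 424.6] W,L [np.float64(60.0), np.float64(137.8)] angles [np.float64(4.8), np.float64(5.3), np.float64(6.2), np.float64(10.7)]
framebase expected non-empty vector for x
core ((376.3353271484375, -248.08106994628906), 27.843461990356445)
```

The frame check suggests top reads about 1.4 mm high in y, which would be half a pixel. Stand is then about (642,164) at 2.3°. I'll hover low over the stand and compare plate with base directly in the pictures.

>>> jog_arm:
  commands:
    - [-1,[0.11,-0.4,0],[0,0,0]]
    - [-1,[0.11,-0.4,0],[0,0,0]]
    - [-1,[0.1,-0.4,0],[0,0,0]]
    - [-1,[0.1,-0.4,0],[0,0,0]]
    - [-1,[0.1,-0.4,0.1],[0,0,0]]
    - [-1,[0.06,-0.4,0.2],[0,0,0]]
    - [-1,[0.04,-0.34,0.3],[0,0,-0.03]]
    - [-1,[0,0,0.3],[0,0,0]]
    - [-1,[0,0,0.15],[0,0,0]]
    - [-1,[0,0,0],[0,0,0]]

```text
t: 9.95
ee_pos: [639.3, 161.1, 48.0]
orientation: [3.139, 0.066, -0.011]
ft_force: [-0.4, -0.1, -5.2]
width: 62.1
grasp_force: 30.0
```

>>> jog_arm:
  commands:
    - [-1,[0,0,0],[0,0,0]]
    - [-1,[0,0,0],[0,0,0]]

```text
t: 10.15
ee_pos: [643.8, 161.0, 53.2]
orientation: [-3.14, -0.064, -0.004]
ft_force: [-0.5, -0.9, -4.9]
width: 62.1
grasp_force: 30.0
```

```bash
python3 go.py 642 163.8 52 -87.7;python3 - <<'E'
from h import *
from workcell import get_image
o=[]
for n,(u,v) in dict(top=(178,132),scene=(275,165)).items():
    d=get_image(n);np.savez(n+"2.npz",**d);o.append(cv2.resize(d["image"][v:v+100,u:u+110],(396*1,360),interpolation=cv2.INTER_CUBIC))
cv2.imwrite("pics/p3.png",np.hstack(o))
E
```

```text
t 10.2 pos [643.8 161.   53.2] jaw -87.7 tilt 0.14 w 62.1 q1,q6 [0.23 1.76]
turn rz total 0.001 | tx,ty,tz total [-0.017 -0.028  0.012]
```

View pics/p3.png

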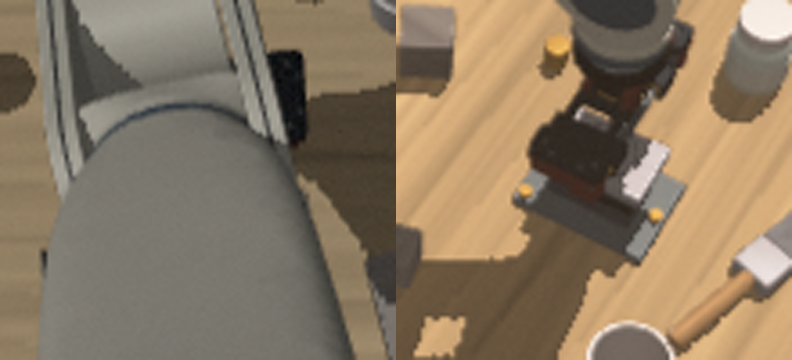

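Run:
```python
from h import *
d=load("scene2.npz");P=cloud(d)
m=((P[...,2]>70)&(P[...,2]<92)&(d["image"].min(2)>110)&(np.hypot(P[...,0]-690,P[...,1]-160)<60)).astype(np.uint8)
n,l,s,_=cv2.connectedComponentsWithStats(m);k=1+np.argmax(s[1:,4]);print(s[k])
v,u=np.nonzero(l==k);q=plane(d,np.c_[u,v],79).astype(np.float32)
t=np.deg2rad(2.3);Rt=np.array([[np.cos(t),-np.sin(t)],[np.sin(t),np.cos(t)]])
L=(q-np.float32([643.8,161]))@Rt
print("local ranges",np.percentile(L,[0,2,98,100],axis=0).round(1))
print(cv2.minAreaRect(q))
# stand base outer edges unoccluded now: +x edge of base
raw=load("scene0.npz")
from edge import ang
ang(raw,"stand raw",85,5,46,10,130,92,2.3,(649,165))
ang(raw,"seat raw",45,25,44,32,56,56,38.8,(608,-149))
```

```text
[338 204  13  17 110]
local ranges [[ 30.5 -29.6]
 [ 31.6 -28. ]
 [ 52.6  31.3]
 [ 53.4  32.9]]
((685.9595947265625, 164.36228942871094), (22.745786666870117, 62.29597854614258), 0.7819864749908447)
stand raw ctr [647.6 164.8] W,L [np.float64(88.8), np.float64(125.6)] angles [np.float64(2.2), np.float64(1.6), np.float64(1.4), np.float64(2.3)]
seat raw ctr [ 607.2 -148.6] W,L [np.float64(55.6), np.float64(53.2)] angles [np.float64(39.1), np.float64(38.8), np.float64(39.0), np.float64(40.2)]
```

Seen by the scene camera, the plate needs about -2 mm in x and +2 mm in y relative to the stand. The corrected top estimate gives (-1.8,+2.8), so they agree. I'll shift and lower.

>>> jog_arm:
  commands:
    - [-1,[-0.018,-0.025,0],[0,0,0]]
    - [-1,[0,0,0.1],[0,0,0]]
    - [-1,[0,0,0.1],[0,0,0]]
    - [-1,[0,0,0.06],[0,0,0]]
    - [-1,[0,0,0.03],[0,0,0]]
    - [-1,[0,0,0],[0,0,0]]
    - [-1,[0,0,0],[0,0,0]]

```text
t: 10.95
ee_pos: [640.9, 164.0, 22.5]
orientation: [-3.141, -0.066, -0.0]
ft_force: [-0.1, -0.9, -5.6]
width: 61.8
grasp_force: 30.0
```

```bash
python3 go.py 642 163.5 21.5 -87.7
```

```text
t 10.9 pos [640.9 164.   22.5] jaw -87.6 tilt 0.01 w 61.8 q1,q6 [0.23 1.76]
turn rz total 0.002 | tx,ty,tz total [0.011 0.006 0.01 ]
```

>>> jog_arm:
  commands:
    - [-1,[0.008,0.004,0],[0,0,0]]
    - [-1,[0,0,0.008],[0,0,0]]
    - [-1,[0,0,0],[0,0,0]]
    - [-1,[0,0,0],[0,0,0]]

```text
t: 11.35
ee_pos: [641.5, 163.6, 21.9]
orientation: [-3.141, -0.066, 0.0]
ft_force: [0.3, -0.3, -6.0]
width: 61.8
grasp_force: 30.0
```

>>> jog_arm:
  commands:
    - [-1,[0,0,0.008],[0,0,0]]
    - [-1,[0,0,0],[0,0,0]]
    - [-1,[0,0,0],[0,0,0]]

```text
t: 11.65
ee_pos: [641.6, 163.6, 21.5]
orientation: [-3.141, -0.066, -0.0]
ft_force: [-1.6, -0.2, -0.5]
width: 61.5
grasp_force: 30.0
```

>>> jog_arm:
  commands:
    - [-1,[0,0,0.005],[0,0,0]]
    - [-1,[0,0,0],[0,0,0]]
    - [-1,[0,0,0],[0,0,0]]

```text
t: 11.95
ee_pos: [641.6, 163.6, 21.4]
orientation: [-3.141, -0.066, -0.0]
ft_force: [-3.7, -0.8, 6.5]
width: 61.8
grasp_force: 30.0
```

>>> jog_arm:
  commands:
    - [1,[0,0,0],[0,0,0]]
    - [1,[0,0,0],[0,0,0]]
    - [1,[0,0,0],[0,0,0]]
    - [1,[0,0,0],[0,0,0]]
    - [1,[0,0,-0.1],[0,0,0]]
    - [1,[0,0,-0.3],[0,0,0]]
    - [1,[0,0,-0.4],[0,0,0]]
    - [1,[0,0,-0.4],[0,0,0]]
    - [1,[0,0,-0.1],[0,0,0]]
    - [1,[0,0,0],[0,0,0]]

```text
t: 12.95
ee_pos: [642.9, 164.0, 153.3]
orientation: [-3.14, -0.066, -0.007]
ft_force: [0.6, -0.1, -0.3]
width: 88.0
grasp_force: 0.0
```

```bash
python3 go.py 381.9 -244.7 150 -87.7
```

```text
t 12.9 pos [642.9 164.  153.3] jaw -87.6 tilt 0.27 w 88.0 q1,q6 [0.23 1.76]
turn rz total 0.002 | tx,ty,tz total [-2.772  3.979  0.033]
```

>>> jog_arm:
  commands:
    - [1,[-0.25,0.36,0],[0,0,0]]
    - [1,[-0.25,0.36,0],[0,0,0]]
    - [1,[-0.25,0.36,0],[0,0,0]]
    - [1,[-0.25,0.36,0],[0,0,0]]
    - [1,[-0.25,0.36,0],[0,0,0]]
    - [1,[-0.25,0.36,0],[0,0,0]]
    - [1,[-0.25,0.36,0],[0,0,0]]
    - [1,[-0.25,0.36,0],[0,0,0]]
    - [1,[-0.25,0.36,0],[0,0,0]]
    - [1,[-0.25,0.36,0],[0,0,0]]

```text
t: 13.95
ee_pos: [404.6, -207.2, 149.2]
orientation: [-3.139, -0.066, 0.004]
ft_force: [0.8, -0.4, 0.0]
width: 88.2
grasp_force: 0.0
```

>>> jog_arm:
  commands:
    - [1,[-0.25,0.35,0],[0,0,0]]
    - [1,[0,0,0],[0,0,0]]
    - [1,[0,0,0],[0,0,0]]
    - [1,[0,0,0],[0,0,0]]

```text
t: 14.35
ee_pos: [383.1, -241.7, 149.8]
orientation: [-3.14, -0.066, 0.002]
ft_force: [-0.9, -0.2, 0.1]
width: 87.7
grasp_force: 0.0
```

```bash
python3 go.py 381.9 -244.7 21 -87.7;python3 - <<'E'
from edge import *
from workcell import get_image
o=[]
for n in("top","scene"):
    d=get_image(n);np.savez(n+"3.npz",**d)
    x=-1.4 if n=="top" else -5.5;y=-1.4 if n=="top" else -1.6
    d["eye"]=d["eye"]+[x,y,0]
    ang(d,n+" stand",85,5,30,10,130,92,2.3,(642,164))
    ang(d,n+" plate",80,38,60,48,96,62,2.3,(642,164))
    u,v=(190,130) if n=="top" else(275,165)
    o.append(cv2.resize(d["image"][v:v+90,u:u+100],(400,360),interpolation=cv2.INTER_CUBIC))
cv2.imwrite("pics/p4.png",np.hstack(o))
E
```

```text
t 14.3 pos [ 383.1 -241.7  149.8] jaw -87.6 tilt 0.1 w 87.7 q1,q6 [-0.59  0.94]
turn rz total 0.003 | tx,ty,tz total [-0.013  0.03   1.288]
top stand ctr [642.2 163.8] W,L [np.float64(88.5), np.float64(124.9)] angles [np.float64(2.7), np.float64(1.4), np.float64(2.3), np.float64(2.9)]
top plate ctr [641.  162.7] W,L [np.float64(59.2), np.float64(94.5)] angles [np.float64(3.0), np.float64(2.7), np.float64(0.7), np.float64(0.4)]
scene stand ctr [642.  161.5] W,L [np.float64(88.4), np.float64(126.1)] angles [np.float64(5.0), np.float64(1.5), np.float64(1.4), np.float64(2.6)]
scene plate ctr [640.7 160.7] W,L [np.float64(64.4), np.float64(94.9)] angles [np.float64(2.6), np.float64(3.4), np.float64(3.3), np.float64(1.6)]
```

View pics/p4.png

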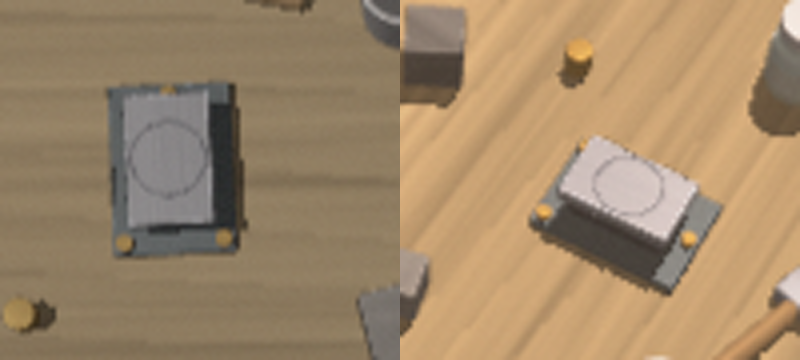

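The plate lies squarely on the stand: centre within about 1 mm, angle matching, scribed circle at left-crop (168,160). Next is the core.

>>> jog_arm:
  commands:
    - [1,[-0.013,0.03,0.2],[0,0,0]]
    - [1,[0,0,0.4],[0,0,0]]
    - [1,[0,0,0.4],[0,0,0]]
    - [1,[0,0,0.2],[0,0,0]]
    - [1,[0,0,0.07],[0,0,0]]
    - [1,[0,0,0],[0,0,0]]
    - [-1,[0,0,0],[0,0,0]]
    - [-1,[0,0,0],[0,0,0]]
    - [-1,[0,0,0],[0,0,0]]
    - [-1,[0,0,0],[0,0,0]]

```text
t: 15.45
ee_pos: [382.6, -245.9, 24.3]
orientation: [3.14, 0.066, 0.002]
ft_force: [-0.4, 0.1, -0.1]
width: 59.1
grasp_force: 0.0
```

>>> jog_arm:
  commands:
    - [-1,[0,0,0],[0,0,0]]
    - [-1,[0,0,0],[0,0,0]]
    - [-1,[0,0,0],[0,0,0]]
    - [-1,[0,0,0],[0,0,0]]

```text
t: 15.85
ee_pos: [382.4, -246.0, 24.0]
orientation: [3.14, 0.066, 0.001]
ft_force: [-1.2, -0.7, 5.7]
width: 50.2
grasp_force: 30.0
```

```bash
python3 go.py 381.9 -244.7 21.3 -87.7
```

```text
t 15.8 pos [ 382.4 -246.    24. ] jaw -87.6 tilt 0.05 w 50.2 q1,q6 [-0.6   0.93]
turn rz total 0.002 | tx,ty,tz total [-0.005 -0.013  0.027]
```

>>> jog_arm:
  commands:
    - [-1,[0,0,-0.1],[0,0,0]]
    - [-1,[0,0,-0.3],[0,0,0]]
    - [-1,[0,0,-0.4],[0,0,0]]
    - [-1,[0,0,-0.4],[0,0,0]]
    - [-1,[0.1,-0.18,-0.1],[0,0,0]]
    - [-1,[0.25,-0.36,0],[0,0,0]]
    - [-1,[0.25,-0.36,0],[0,0,0]]
    - [-1,[0.25,-0.36,0],[0,0,0]]
    - [-1,[0.25,-0.36,0],[0,0,0]]
    - [-1,[0.25,-0.36,0],[0,0,0]]

```text
t: 16.85
ee_pos: [508.5, -40.3, 153.6]
orientation: [-3.141, -0.066, 0.002]
ft_force: [0.6, -0.7, -3.5]
width: 49.6
grasp_force: 30.0
```

```bash
python3 go.py 641.2 163.2 100 -87.7
```

```text
t 16.9 pos [508.5 -40.3 153.6] jaw -87.6 tilt 0.07 w 49.6 q1,q6 [-0.1   1.43]
turn rz total 0.002 | tx,ty,tz total [ 1.407 -1.98   0.536]
```

>>> jog_arm:
  commands:
    - [-1,[0.25,-0.35,0],[0,0,0]]
    - [-1,[0.25,-0.35,0],[0,0,0]]
    - [-1,[0.25,-0.35,0],[0,0,0]]
    - [-1,[0.25,-0.35,0],[0,0,0]]
    - [-1,[0.22,-0.31,0],[0,0,0]]
    - [-1,[0.13,-0.2,0.1],[0,0,0]]
    - [-1,[0.05,-0.07,0.3],[0,0,0]]
    - [-1,[0,0,0.2],[0,0,0]]
    - [-1,[0,0,0],[0,0,0]]
    - [-1,[0,0,0],[0,0,0]]

```text
t: 17.85
ee_pos: [639.5, 161.3, 93.4]
orientation: [3.141, 0.066, -0.003]
ft_force: [-0.4, -0.5, -3.9]
width: 49.5
grasp_force: 30.0
```

```bash
python3 go.py 641.2 163.2 72 -87.7;python3 - <<'E'
from h import *
from workcell import get_image
d=get_image("scene");np.savez("s5.npz",**d);im=d["image"].copy();d["eye"]=d["eye"]+[-5.5,-1.6,0]
a=np.linspace(0,2*np.pi,60)
cv2.imwrite("pics/p5.png",cv2.resize(im[155:255,275:395],(720,600),interpolation=cv2.INTER_CUBIC))
from workcell import get_obs
t=get_obs()["ee_pos"]
print(((proj(d,[t+[0,0,16-40],t+[0,25,-24],t+[25,0,-24],t+[0,-25,-24],[641.2,163.2,48]])-[275,155])*6).round())
E
```

```text
t 17.9 pos [639.5 161.3  93.4] jaw -87.6 tilt 0.11 w 49.5 q1,q6 [0.23 1.76]
turn rz total 0.002 | tx,ty,tz total [ 0.017 -0.018  0.214]
[[343. 317.]
 [366. 284.]
 [384. 339.]
 [319. 351.]
 [342. 338.]]
```

View pics/p5.png

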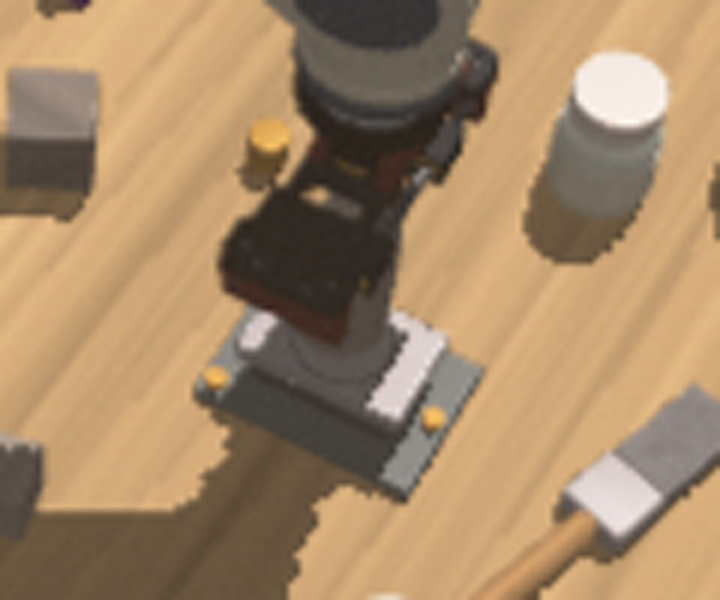

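The core hangs over the scribed circle. Its silhouette runs from x 288 to 399, mid 343.5, matching the predicted 343. I'll correct and lower.

>>> jog_arm:
  commands:
    - [-1,[0.017,-0.018,0.08],[0,0,0]]
    - [-1,[0,0,0.08],[0,0,0]]
    - [-1,[0,0,0.03],[0,0,0]]
    - [-1,[0,0,0],[0,0,0]]
    - [-1,[0,0,0],[0,0,0]]
    - [-1,[0,0,0],[0,0,0]]

```text
t: 18.5
ee_pos: [642.1, 163.4, 74.8]
orientation: [-3.141, -0.066, -0.001]
ft_force: [-0.5, -0.3, -3.5]
width: 49.9
grasp_force: 30.0
```

```bash
python3 go.py 641.2 163.2 72 -87.7
```

```text
t 18.5 pos [642.1 163.4  74.8] jaw -87.6 tilt 0.02 w 49.9 q1,q6 [0.23 1.76]
turn rz total 0.002 | tx,ty,tz total [-0.009  0.002  0.028]
```

>>> jog_arm:
  commands:
    - [-1,[-0.008,0,0.01],[0,0,0]]
    - [-1,[0,0,0.008],[0,0,0]]
    - [-1,[0,0,0.005],[0,0,0]]
    - [-1,[0,0,0],[0,0,0]]
    - [-1,[0,0,0],[0,0,0]]
    - [-1,[0,0,0],[0,0,0]]

```text
t: 19.1
ee_pos: [641.1, 163.4, 72.3]
orientation: [-3.141, -0.066, 0.0]
ft_force: [0.6, -0.8, -4.5]
width: 49.7
grasp_force: 30.0
```

>>> jog_arm:
  commands:
    - [-1,[0,0,0.005],[0,0,0]]
    - [-1,[0,0,0],[0,0,0]]
    - [-1,[0,0,0],[0,0,0]]

```text
t: 19.4
ee_pos: [641.2, 163.4, 72.1]
orientation: [-3.141, -0.066, -0.0]
ft_force: [-1.7, 0.1, 0.1]
width: 49.8
grasp_force: 30.0
```

>>> jog_arm:
  commands:
    - [-1,[0,0,0.003],[0,0,0]]
    - [1,[0,0,0],[0,0,0]]
    - [1,[0,0,0],[0,0,0]]
    - [1,[0,0,0],[0,0,0]]
    - [1,[0,0,0],[0,0,0]]
    - [1,[0,0,0],[0,0,0]]
    - [1,[0,0,-0.1],[0,0,0]]
    - [1,[0,0,-0.3],[0,0,0]]
    - [1,[0,0,-0.4],[0,0,0]]
    - [1,[0,0,-0.1],[0,0,0]]

```text
t: 20.4
ee_pos: [643.8, 164.0, 166.7]
orientation: [-3.139, -0.066, -0.011]
ft_force: [1.1, -0.2, 0.9]
width: 88.0
grasp_force: 0.0
```

>>> jog_arm:
  commands:
    - [1,[-0.1,0,0],[0,0,0]]
    - [1,[-0.2,0,0],[0,0,0]]
    - [1,[-0.3,0,0],[0,0,0]]
    - [1,[-0.3,0,0],[0,0,0]]
    - [1,[-0.3,0,0],[0,0,-0.15]]
    - [1,[-0.3,0,0],[0,0,-0.15]]
    - [1,[0,0,0],[0,0,-0.15]]
    - [1,[0,0,0],[0,0,-0.134]]
    - [1,[0,0,0],[0,0,0]]
    - [1,[0,0,0],[0,0,0]]

```text
t: 21.4
ee_pos: [490.6, 153.4, 160.6]
orientation: [3.045, 0.774, -0.003]
ft_force: [-1.0, -0.3, 0.5]
width: 87.8
grasp_force: 0.0
```

```bash
python3 go.py 427.9 210 90 -61.3
```

```text
t 21.4 pos [490.6 153.4 160.6] jaw -61.5 tilt 0.11 w 87.8 q1,q6 [0.28 1.35]
turn rz total -0.004 | tx,ty,tz total [-0.278 -0.798  0.706]
```

>>> jog_arm:
  commands:
    - [1,[-0.1,-0.27,0.1],[0,0,0]]
    - [1,[-0.1,-0.27,0.2],[0,0,0]]
    - [1,[-0.08,-0.26,0.3],[0,0,0]]
    - [1,[0,0,0.1],[0,0,0]]
    - [1,[0,0,0],[0,0,0]]
    - [1,[0,0,0],[0,0,0]]
    - [1,[0,0,0],[0,0,0]]

```text
t: 22.1
ee_pos: [430.1, 210.2, 92.4]
orientation: [-3.044, -0.776, -0.003]
ft_force: [-0.3, -1.1, 0.1]
width: 88.0
grasp_force: 0.0
```

```bash
python3 go.py 427.9 210 9.5 -61.3;python3 - <<'E'
from edge import *
from workcell import get_image
d=get_image("top");np.savez("top6.npz",**d);d["eye"]=d["eye"]+[-1.4,-1.4,0];P=cloud(d)
m=(P[...,2]>112)&(P[...,2]<145)&(np.hypot(P[...,0]-641,P[...,1]-163)<45);v,u=np.nonzero(m);q=plane(d,np.c_[u,v],128).astype(np.float32)
if len(q): print("core top",cv2.minEnclosingCircle(q),len(q))
ang(d,"plate",80,38,60,48,96,62,2.3,(642,164))
a=cv2.resize(d["image"][130:270,180:320],(400,400),interpolation=cv2.INTER_CUBIC)
s=get_image("scene");b=cv2.resize(s["image"][130:270,230:370],(400,400),interpolation=cv2.INTER_CUBIC)
cv2.imwrite("pics/p6.png",np.hstack([a,b]))
E
```

```text
t 22.1 pos [430.1 210.2  92.4] jaw -61.4 tilt 0.12 w 88.0 q1,q6 [0.43 1.5 ]
turn rz total -0.002 | tx,ty,tz total [-0.021 -0.009  0.829]
core top ((638.5195922851562, 162.98216247558594), 26.35065460205078) 273
plate ctr [640.6 163. ] W,L [np.float64(57.4), np.float64(93.0)] angles [np.float64(2.2), np.float64(3.2), np.float64(2.8), np.float64(0.9)]
```

View pics/p6.png

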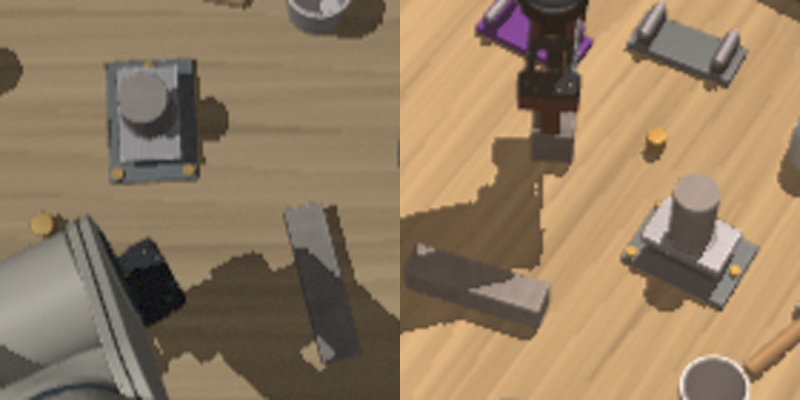

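The core stands upright mid-plate: left-crop (143,97), and at (695,215) in the right crop. It measures within about 2 mm of the plate's centre. The gripper is aligned over the cube at (552,148), so I'll descend and grasp.

>>> jog_arm:
  commands:
    - [1,[-0.018,-0.009,0.2],[0,0,0]]
    - [1,[0,0,0.3],[0,0,0]]
    - [1,[0,0,0.2],[0,0,0]]
    - [1,[0,0,0.1],[0,0,0]]
    - [1,[0,0,0],[0,0,0]]
    - [-1,[0,0,0],[0,0,0]]
    - [-1,[0,0,0],[0,0,0]]
    - [-1,[0,0,0],[0,0,0]]
    - [-1,[0,0,0],[0,0,0]]
    - [-1,[0,0,0],[0,0,0]]

```text
t: 23.2
ee_pos: [426.9, 210.4, 11.9]
orientation: [-3.044, -0.778, -0.001]
ft_force: [-0.6, 0.2, -0.4]
width: 51.1
grasp_force: 0.0
```

>>> jog_arm:
  commands:
    - [-1,[0,0,0],[0,0,0]]
    - [-1,[0,0,0],[0,0,0]]
    - [-1,[0,0,0],[0,0,0]]

```text
t: 23.5
ee_pos: [426.9, 210.4, 11.9]
orientation: [-3.044, -0.778, -0.001]
ft_force: [-0.8, -0.3, 6.4]
width: 50.0
grasp_force: 30.0
```

```bash
python3 go.py 427.9 210 120 -61.3
```

```text
t 23.5 pos [426.9 210.4  11.9] jaw -61.3 tilt 0.03 w 50.0 q1,q6 [0.43 1.5 ]
turn rz total -0.0 | tx,ty,tz total [ 0.007  0.008 -1.081]
```

>>> jog_arm:
  commands:
    - [-1,[0,0,-0.1],[0,0,0]]
    - [-1,[0,0,-0.3],[0,0,0]]
    - [-1,[0,0,-0.4],[0,0,0]]
    - [-1,[0,0,-0.4],[0,0,0]]
    - [-1,[0,0,-0.1],[0,0,-0.1]]
    - [-1,[0,0,0],[0,0,-0.129]]
    - [-1,[0,0,0],[0,0,0]]

```text
t: 24.2
ee_pos: [426.4, 210.2, 142.3]
orientation: [-2.961, -1.05, -0.001]
ft_force: [0.2, -0.6, -2.8]
width: 49.5
grasp_force: 30.0
```

```bash
python3 go.py 602.1 -149.3 90 -51
```

```text
t 24.2 pos [426.4 210.2 142.3] jaw -51.0 tilt 0.04 w 49.5 q1,q6 [0.43 1.32]
turn rz total 0.001 | tx,ty,tz total [-0.897  3.9    0.523]
```

>>> jog_arm:
  commands:
    - [-1,[-0.04,0.2,0],[0,0,0]]
    - [-1,[-0.09,0.4,0],[0,0,0]]
    - [-1,[-0.09,0.4,0],[0,0,0]]
    - [-1,[-0.09,0.4,0],[0,0,0]]
    - [-1,[-0.09,0.4,0],[0,0,0]]
    - [-1,[-0.09,0.4,0],[0,0,0]]
    - [-1,[-0.09,0.4,0],[0,0,0]]
    - [-1,[-0.09,0.4,0],[0,0,0]]
    - [-1,[-0.09,0.4,0],[0,0,0]]
    - [-1,[-0.08,0.3,0.1],[0,0,0]]

```text
t: 25.2
ee_pos: [595.4, -132.5, 131.8]
orientation: [2.963, 1.042, 0.002]
ft_force: [-0.6, 0.1, -3.0]
width: 50.0
grasp_force: 30.0
```

>>> jog_arm:
  commands:
    - [-1,[-0.06,0.2,0.2],[0,0,0]]
    - [-1,[0,0,0.2],[0,0,0]]
    - [-1,[0,0,0.15],[0,0,0]]
    - [-1,[0,0,0.1],[0,0,0]]
    - [-1,[0,0,0],[0,0,0]]
    - [-1,[0,0,0],[0,0,0]]
    - [-1,[0,0,0],[0,0,0]]

```text
t: 25.9
ee_pos: [602.7, -149.3, 67.4]
orientation: [2.961, 1.049, 0.002]
ft_force: [-0.2, 0.2, -2.6]
width: 49.8
grasp_force: 30.0
```

```bash
python3 go.py 602.1 -149.3 43.9 -51;python3 - <<'E'
from h import *
from workcell import get_image,get_obs
d=get_image("scene");np.savez("s7.npz",**d);im=d["image"]
cv2.imwrite("pics/p7.png",cv2.resize(im[240:320,220:320],(750,600),interpolation=cv2.INTER_CUBIC))
E
```

```text
t 25.9 pos [ 602.7 -149.3   67.4] jaw -51.0 tilt 0.09 w 49.8 q1,q6 [-0.26  0.63]
turn rz total 0.0 | tx,ty,tz total [-0.005 -0.004  0.235]
```

View pics/p7.png

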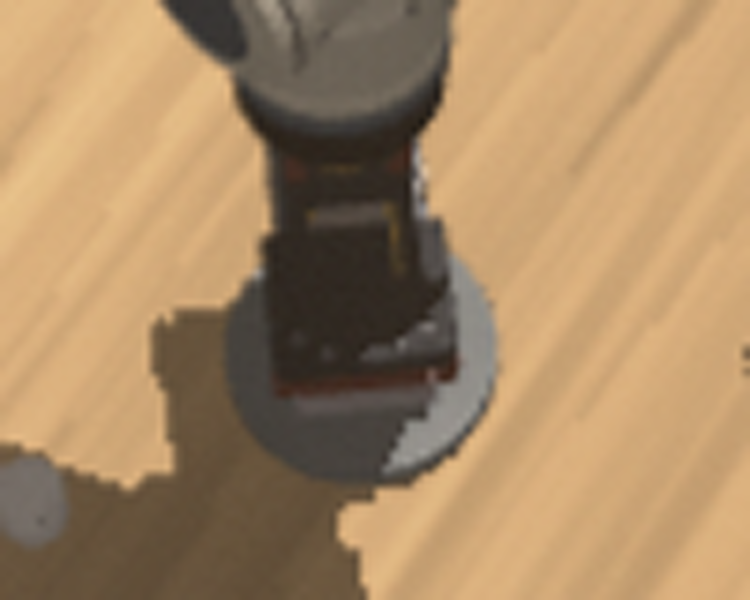

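The gripper hides the cube, but the platen's front edge, (290,408) to (435,395), is parallel to the gripper. I'll lower, place, and check afterwards.

>>> jog_arm:
  commands:
    - [-1,[-0.004,-0.002,0.1],[0,0,0]]
    - [-1,[0,0,0.08],[0,0,0]]
    - [-1,[0,0,0.04],[0,0,0]]
    - [-1,[0,0,0],[0,0,0]]
    - [-1,[0,0,0],[0,0,0]]
    - [-1,[0,0,0],[0,0,0]]

```text
t: 26.55
ee_pos: [601.5, -149.6, 44.2]
orientation: [-2.961, -1.048, 0.0]
ft_force: [0.6, 0.1, -2.9]
width: 49.8
grasp_force: 30.0
```

>>> jog_arm:
  commands:
    - [-1,[0,0,0.006],[0,0,0]]
    - [-1,[0,0,0],[0,0,0]]
    - [-1,[0,0,0],[0,0,0]]

```text
t: 26.85
ee_pos: [601.6, -149.6, 43.8]
orientation: [-2.962, -1.048, -0.0]
ft_force: [0.4, 0.1, -2.8]
width: 49.8
grasp_force: 30.0
```

>>> jog_arm:
  commands:
    - [-1,[0.005,0,0.006],[0,0,0]]
    - [-1,[0,0,0],[0,0,0]]
    - [-1,[0,0,0],[0,0,0]]

```text
t: 27.15
ee_pos: [601.7, -149.6, 43.8]
orientation: [2.961, 1.048, -0.001]
ft_force: [-4.1, -2.8, 4.4]
width: 49.9
grasp_force: 30.0
```

>>> jog_arm:
  commands:
    - [-1,[0,0,0.004],[0,0,0]]
    - [-1,[0,0,0],[0,0,0]]
    - [-1,[0,0,0],[0,0,0]]

```text
t: 27.45
ee_pos: [601.7, -149.6, 43.8]
orientation: [2.961, 1.048, -0.001]
ft_force: [-5.7, -2.7, 8.9]
width: 49.8
grasp_force: 30.0
```

>>> jog_arm:
  commands:
    - [1,[0,0,0],[0,0,0]]
    - [1,[0,0,0],[0,0,0]]
    - [1,[0,0,0],[0,0,0]]
    - [1,[0,0,0],[0,0,0]]
    - [1,[0,0,0],[0,0,0]]
    - [1,[0,0,-0.1],[0,0,0]]
    - [1,[0,0,-0.3],[0,0,0]]
    - [1,[0,0,-0.4],[0,0,0]]
    - [1,[0,0,-0.2],[0,0,0.15]]
    - [1,[0,0,0],[0,0,0.15]]

```text
t: 28.45
ee_pos: [604.4, -149.9, 147.5]
orientation: [3.063, 0.685, 0.01]
ft_force: [-0.5, 0.5, -0.1]
width: 87.6
grasp_force: 0.0
```

>>> jog_arm:
  commands:
    - [1,[0,0,0],[0,0,0.15]]
    - [1,[0,0,0],[0,0,0.117]]
    - [1,[-0.2,-0.1,0],[0,0,0]]
    - [1,[-0.3,-0.2,0],[0,0,0]]
    - [1,[-0.3,-0.2,0],[0,0,0]]
    - [1,[-0.3,-0.2,0],[0,0,0]]
    - [1,[-0.2,-0.2,0],[0,0,0]]
    - [1,[0,0,0],[0,0,0]]
    - [1,[0,0,0],[0,0,0]]

```text
t: 29.35
ee_pos: [455.2, -92.1, 143.8]
orientation: [3.119, 0.369, 0.003]
ft_force: [0.3, -0.5, 0.3]
width: 87.9
grasp_force: 0.0
```

```bash
python3 go.py 468.5 -11 80 -76.5;python3 - <<'E'
from edge import *
from workcell import get_image
o=[]
for n,b,(u,v) in(("top",(-1.4,-1.4,0),(290,140)),("scene",(-5.5,-1.6,0),(220,240))):
    d=get_image(n);np.savez(n+"8.npz",**d);d["eye"]=d["eye"]+np.array(b)
    for a in(("cube",45,72,95,82,50,50,39,(602.5,-149)),("seat",45,25,44,32,56,56,39,(602.5,-149))):
        try: ang(d,*a)
        except Exception as e: print(a[0],e)
    o.append(cv2.resize(d["image"][v:v+80,u:u+90],(400,356),interpolation=cv2.INTER_CUBIC))
cv2.imwrite("pics/p8.png",np.hstack(o))
E
```

```text
t 29.4 pos [455.2 -92.1 143.8] jaw -76.5 tilt 0.1 w 87.9 q1,q6 [-0.23  1.11]
turn rz total -0.0 | tx,ty,tz total [ 0.318 -0.757  0.638]
cube ctr [ 601.6 -146.9] W,L [np.float64(49.4), np.float64(47.7)] angles [np.float64(39.0), np.float64(40.4), np.float64(39.7), np.float64(39.0)]
seat expected non-empty vector for x
cube ctr [ 601.6 -150.1] W,L [np.float64(50.6), np.float64(47.4)] angles [np.float64(37.3), np.float64(43.5), np.float64(38.7), np.float64(37.8)]
seat expected non-empty vector for x
```

View pics/p8.png

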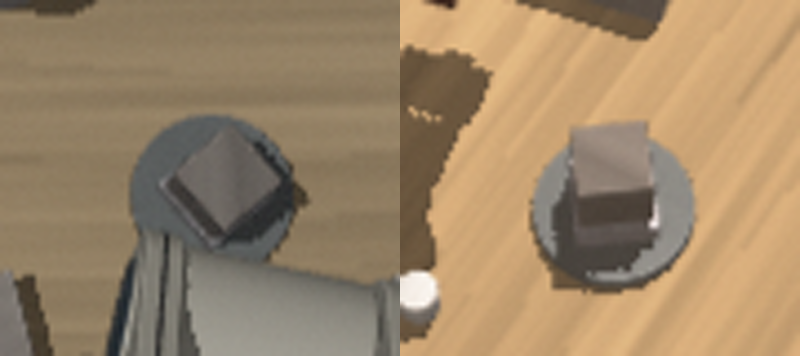

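The cube sits squarely on the platen at left-crop (225,180), within about 1.5 mm with parallel edges. Now the prism.

>>> jog_arm:
  commands:
    - [1,[0.1,-0.26,0],[0,0,0]]
    - [1,[0.1,-0.26,0.1],[0,0,0]]
    - [1,[0.11,-0.23,0.3],[0,0,0]]
    - [1,[0,0,0.3],[0,0,0]]
    - [1,[0,0,0.2],[0,0,0]]
    - [1,[0,0,0.1],[0,0,0]]
    - [1,[0,0,0],[0,0,0]]
    - [1,[0,0,0],[0,0,0]]
    - [1,[0,0,0],[0,0,0]]

```text
t: 30.35
ee_pos: [468.3, -12.2, 43.8]
orientation: [3.12, 0.368, 0.003]
ft_force: [-0.2, 0.6, 0.1]
width: 87.7
grasp_force: 0.0
```

```bash
python3 go.py 468.5 -11 7 -76.5
```

```text
t 30.4 pos [468.3 -12.2  43.8] jaw -76.6 tilt 0.11 w 87.7 q1,q6 [-0.05  1.28]
turn rz total -0.001 | tx,ty,tz total [ 0.005 -0.011  0.368]
```

>>> jog_arm:
  commands:
    - [1,[0.005,-0.01,0.2],[0,0,0]]
    - [1,[0,0,0.1],[0,0,0]]
    - [1,[0,0,0.05],[0,0,0]]
    - [-1,[0,0,0],[0,0,0]]
    - [-1,[0,0,0],[0,0,0]]
    - [-1,[0,0,0],[0,0,0]]
    - [-1,[0,0,0],[0,0,0]]
    - [-1,[0,0,0],[0,0,0]]
    - [-1,[0,0,0],[0,0,0]]
    - [-1,[0,0,0],[0,0,0]]

```text
t: 31.35
ee_pos: [467.6, -10.8, 8.0]
orientation: [-3.12, -0.368, -0.0]
ft_force: [-0.3, -0.1, 1.9]
width: 39.8
grasp_force: 30.0
```

>>> jog_arm:
  commands:
    - [-1,[0,0,0],[0,0,0]]
    - [-1,[0,0,0],[0,0,0]]
    - [-1,[0,0,0],[0,0,0]]

```text
t: 31.65
ee_pos: [467.6, -10.8, 8.0]
orientation: [-3.12, -0.368, -0.0]
ft_force: [-0.4, 0.4, 3.6]
width: 39.8
grasp_force: 30.0
```

```bash
python3 go.py 488.6 423.5 120 -84.4
```

```text
t 31.6 pos [467.6 -10.8   8. ] jaw -76.5 tilt 0.01 w 39.8 q1,q6 [-0.05  1.29]
turn rz total 0.175 | tx,ty,tz total [ 0.633 -4.302 -1.12 ]
```

>>> jog_arm:
  commands:
    - [-1,[0,0,-0.1],[0,0,0]]
    - [-1,[0,0,-0.3],[0,0,0]]
    - [-1,[0,0,-0.4],[0,0,0]]
    - [-1,[0,0,-0.4],[0,0,0]]
    - [-1,[0,0,-0.1],[0,0,0.09]]
    - [-1,[0,0,0],[0,0,0.085]]
    - [-1,[0.03,-0.2,0],[0,0,0]]
    - [-1,[0.06,-0.4,0],[0,0,0]]
    - [-1,[0.06,-0.4,0],[0,0,0]]
    - [-1,[0.06,-0.4,0],[0,0,0]]

```text
t: 32.65
ee_pos: [473.9, 131.6, 137.8]
orientation: [3.138, 0.152, -0.002]
ft_force: [0.7, -0.1, -5.0]
width: 40.0
grasp_force: 30.0
```

>>> jog_arm:
  commands:
    - [-1,[0.06,-0.4,0],[0,0,0]]
    - [-1,[0.06,-0.4,0],[0,0,0]]
    - [-1,[0.06,-0.4,0],[0,0,0]]
    - [-1,[0.06,-0.4,0],[0,0,0]]
    - [-1,[0.06,-0.4,0],[0,0,0]]
    - [-1,[0.06,-0.4,0],[0,0,0]]
    - [-1,[0.06,-0.3,0],[0,0,0]]
    - [-1,[0,-0.1,0],[0,0,0]]
    - [-1,[0,0,0],[0,0,0]]
    - [-1,[0,0,0],[0,0,0]]

```text
t: 33.65
ee_pos: [488.4, 411.9, 137.2]
orientation: [3.136, 0.154, -0.003]
ft_force: [0.4, -0.4, -5.8]
width: 39.8
grasp_force: 30.0
```

```bash
python3 go.py 488.2 423.4 48 -84.4
```

```text
t 33.6 pos [488.4 411.9 137.2] jaw -84.4 tilt 0.15 w 39.8 q1,q6 [0.68 2.16]
turn rz total 0.0 | tx,ty,tz total [ 0.009 -0.114  0.892]
```

Approach to 20 mm above the rollers, then look.

>>> jog_arm:
  commands:
    - [-1,[0.01,-0.11,0],[0,0,0]]
    - [-1,[0,0,0.2],[0,0,0]]
    - [-1,[0,0,0.3],[0,0,0]]
    - [-1,[0,0,0.15],[0,0,0]]
    - [-1,[0,0,0.05],[0,0,0]]
    - [-1,[0,0,0],[0,0,0]]
    - [-1,[0,0,0],[0,0,0]]
    - [-1,[0,0,0],[0,0,0]]

```text
t: 34.45
ee_pos: [490.0, 425.0, 69.2]
orientation: [-3.136, -0.153, -0.003]
ft_force: [-0.9, 0.6, -5.8]
width: 39.6
grasp_force: 30.0
```

```bash
python3 go.py 488.2 423.4 48 -84.4;python3 - <<'E'
from edge import *
from workcell import get_image,get_obs
t=get_obs()["ee_pos"]
d=get_image("scene");np.savez("s9.npz",**d);im=d["image"]
cv2.imwrite("pics/p9.png",cv2.resize(im[110:190,280:380],(750,600),interpolation=cv2.INTER_CUBIC))
d["eye"]=d["eye"]+[-5.5,-1.6,0]
c=t+[0,0,12-20];a=np.deg2rad(5.6);X=np.array([np.cos(a),np.sin(a),0])*80;Y=np.array([-np.sin(a),np.cos(a),0])*20
print(((proj(d,[c+X+Y,c+X-Y,c-X+Y,c-X-Y,c+X-Y+[0,0,40]])-[280,110])*7.5).round())
E
```

```text
t 34.5 pos [490.  425.   69.2] jaw -84.4 tilt 0.13 w 39.6 q1,q6 [0.7  2.17]
turn rz total -0.0 | tx,ty,tz total [-0.02   0.014  0.212]
[[563. 230.]
 [529. 290.]
 [249. 113.]
 [213. 170.]
 [540. 232.]]
```

View pics/p9.png

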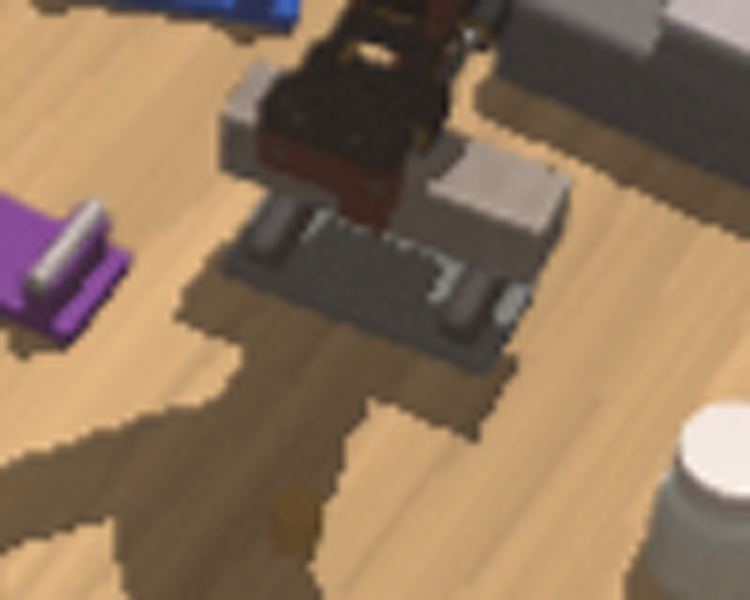

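The prism hovers over the grey rollers, whose near ends are at (268,240) and (470,310). Its corner is at (537,285) against a predicted (529,290). I'll shift about -2 mm in x and y and lower.

>>> jog_arm:
  commands:
    - [-1,[-0.022,0.016,0.08],[0,0,0]]
    - [-1,[0,0,0.07],[0,0,0]]
    - [-1,[0,0,0.03],[0,0,0]]
    - [-1,[0,0,0],[0,0,0]]
    - [-1,[0,0,0],[0,0,0]]
    - [-1,[0,0,0],[0,0,0]]

```text
t: 35.1
ee_pos: [487.4, 422.7, 50.0]
orientation: [-3.138, -0.153, -0.0]
ft_force: [-0.0, -0.6, -4.4]
width: 39.7
grasp_force: 30.0
```

>>> jog_arm:
  commands:
    - [-1,[0,0,0.006],[0,0,0]]
    - [-1,[0,0,0],[0,0,0]]
    - [-1,[0,0,0],[0,0,0]]

```text
t: 35.4
ee_pos: [487.2, 422.6, 49.4]
orientation: [-3.138, -0.153, -0.0]
ft_force: [-0.2, 0.3, -5.5]
width: 40.0
grasp_force: 30.0
```

>>> jog_arm:
  commands:
    - [-1,[0.006,-0.005,0.006],[0,0,0]]
    - [-1,[0,0,0.006],[0,0,0]]
    - [-1,[0,0,0],[0,0,0]]
    - [-1,[0,0,0],[0,0,0]]

```text
t: 35.8
ee_pos: [487.7, 423.1, 48.1]
orientation: [-3.138, -0.153, -0.0]
ft_force: [0.0, -0.3, -5.9]
width: 40.2
grasp_force: 30.0
```

>>> jog_arm:
  commands:
    - [-1,[0,0,0.004],[0,0,0]]
    - [-1,[0,0,0],[0,0,0]]
    - [-1,[0,0,0],[0,0,0]]

```text
t: 36.1
ee_pos: [487.8, 423.2, 48.0]
orientation: [-3.138, -0.153, -0.0]
ft_force: [-1.7, -0.8, -0.4]
width: 39.7
grasp_force: 30.0
```

Supported. Release, rise and move clear.

>>> jog_arm:
  commands:
    - [-1,[0,0,0.003],[0,0,0]]
    - [-1,[0,0,0],[0,0,0]]
    - [1,[0,0,0],[0,0,0]]
    - [1,[0,0,0],[0,0,0]]
    - [1,[0,0,0],[0,0,0]]
    - [1,[0,0,0],[0,0,0]]
    - [1,[0,0,0],[0,0,0]]
    - [1,[0,0,-0.1],[0,0,0]]
    - [1,[0,0,-0.3],[0,0,0]]
    - [1,[0,0,-0.4],[0,0,0]]

```text
t: 37.1
ee_pos: [486.6, 422.2, 127.0]
orientation: [3.136, 0.153, -0.005]
ft_force: [-0.1, 0.8, -0.4]
width: 87.5
grasp_force: 0.0
```

>>> jog_arm:
  commands:
    - [1,[0,0,-0.4],[0,0,0]]
    - [1,[0,0.3,0],[0,0,0]]
    - [1,[0,0.4,0],[0,0,0]]
    - [1,[0,0.4,0],[0,0,0]]
    - [1,[0,0.4,0],[0,0,0]]
    - [1,[0,0.4,0],[0,0,0]]
    - [1,[0,0.4,0],[0,0,0]]
    - [1,[0,0.4,0],[0,0,0]]
    - [1,[0,0.4,0],[0,0,0]]
    - [1,[0,0.2,0],[0,0,0]]

```text
t: 38.1
ee_pos: [520.0, 92.1, 168.2]
orientation: [3.138, 0.15, 0.001]
ft_force: [0.6, 0.5, 0.7]
width: 88.0
grasp_force: 0.0
```

>>> jog_arm:
  commands:
    - [1,[0,0,0],[0,0,0]]
    - [1,[0,0,0],[0,0,0]]
    - [1,[0,0,0],[0,0,0]]
    - [1,[0,0,0],[0,0,0]]

```text
t: 38.5
ee_pos: [519.9, 95.8, 167.5]
orientation: [-3.138, -0.156, -0.0]
ft_force: [0.5, 0.3, -0.6]
width: 88.1
grasp_force: 0.0
```

Run:
```python
from edge import *
from workcell import get_image,get_obs
o=[]
for n,b,(u,v) in(("top",(-1.4,-1.4,0),(105,130)),("scene",(-5.5,-1.6,0),(140,90))):
    d=get_image(n);np.savez(n+"10.npz",**d);d["eye"]=d["eye"]+np.array(b)
    for a in(("prism",95,70,95,80,160,40,5.6,(488.4,423.4)),("cube",45,72,95,82,50,50,39,(602.5,-149)),("plate",80,38,60,48,96,62,2.3,(642,164)),("stand",85,5,30,10,130,92,2.3,(642,164))):
        try: ang(d,n+a[0],*a[1:])
        except Exception as e: print(a[0],e)
    P=cloud(d);m=(P[...,2]>118)&(P[...,2]<145)&(np.hypot(P[...,0]-641,P[...,1]-163)<45);vv,uu=np.nonzero(m);q=plane(d,np.c_[uu,vv],128);print("core",q.mean(0).round(1),np.ptp(q,axis=0).round(1))
    h,w=(150,175) if n=="top" else(280,240)
    a=d["image"][v:v+h,u:u+w];f=min(400/w,560/h);a=cv2.resize(a,None,fx=f,fy=f,interpolation=cv2.INTER_CUBIC);o.append(np.pad(a,((0,560-a.shape[0]),(0,400-min(400,a.shape[1])),(0,0)))[:,:400])
cv2.imwrite("pics/p10.png",np.hstack(o))
```

```text
topprism ctr [488.3 420.6] W,L [np.float64(39.3), np.float64(157.3)] angles [np.float64(5.5), np.float64(5.6), np.float64(2.5), np.float64(4.7)]
topcube ctr [ 601.7 -147.1] W,L [np.float64(49.0), np.float64(47.7)] angles [np.float64(41.4), np.float64(40.4), np.float64(39.7), np.float64(39.0)]
plate expected non-empty vector for x
stand expected non-empty vector for x
core [646.9 163.2] [33.1 48.7]
sceneprism ctr [487.7 420. ] W,L [np.float64(41.6), np.float64(158.6)] angles [np.float64(5.4), np.float64(4.6), np.float64(15.3), np.float64(3.4)]
scenecube ctr [ 601.4 -149.9] W,L [np.float64(51.2), np.float64(47.4)] angles [np.float64(40.0), np.float64(45.2), np.float64(38.7), np.float64(37.8)]
sceneplate ctr [640.8 160.6] W,L [np.float64(63.3), np.float64(94.1)] angles [np.float64(2.5), np.float64(3.6), np.float64(3.6), np.float64(-1.6)]
scenestand ctr [642.1 161.9] W,L [np.float64(87.5), np.float64(125.9)] angles [np.float64(5.0), np.float64(1.2), np.float64(0.4), np.float64(2.0)]
core [640.1 159.1] [50.7 55.1]
```

View pics/p10.png

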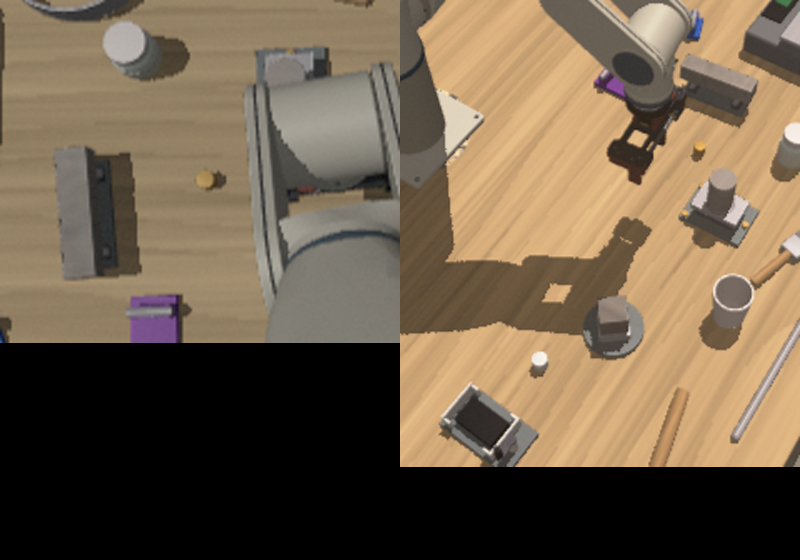

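All is in place. The prism lies across the grey rollers at left-crop (80,212), the core stands upright on the plate at (722,190), the cube is on its seat at (613,320) and the frame is empty at (485,420). The gripper is open and clear of everything.

```bash
python3 -c "
from workcell import *
print(close_job())"
```

```text
the job is handed in; nothing more can be done
None
```

I handed the job in at about 39 s of the 125 s allowed: the tab is turned aside, the plate is on the stand with the core upright on it, the cube is on its seat, and the prism lies across the grey rollers, each centred to about 1–3 mm by camera and released.

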